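# Fit the lay-gauge carriage to the registration rail

### The job

Fit the loose lay-gauge carriage to the dovetail registration rail: slide it on from the rail's open, tapered end and push it gently along until the sprung bumper on the end stop is clearly pressed in, without ramming the stop or forcing the carriage. Then turn its side clamp knob clockwise until it is tight and leave the carriage clamped there, still pressing the bumper, with the ink jar and the brush left where they are.

Things in the scene. Friction and masses are not known exactly. Their poses are not given: they have to be found in the camera images.
- carriage: Loose aluminium carriage, 0.5 to 0.7 kg, upright on its jaws; origin mid-length on its centre line, at the jaws' underside. Dovetail groove along its y; it goes onto the rail toward -y, axes parallel to the rail's. Block x, y +-40, +-30 mm, z 0 to 27; groove roof z 13, flanks 60 degrees, narrow side down; lay plate x 39 to 44, up to z 30; knob lug x -82 to -40, z 9 to 23 mm
- grip_block (a point): Centre of the grip block on top of the carriage (24 mm wide in the carriage's x, 44 mm long in its y, from z 27 to 79 mm); this point is on the carriage's centre line 53 mm above its origin; axes as the carriage's. Grip across the 24 mm, from above
- knob_grip (a point): Middle of the clamp knob's bar grip on its upright axis: in the carriage's frame x -66, y 0, z 51 mm. Bar 12 mm thick, 36 mm long, from 16 mm above to 23 mm below this point; its length is this point's y, which is parallel to the carriage's y when the knob reads 0. A round 34 mm skirt lies under it
- clamp_knob (a joint): Clamp knob angle, rad; 0 loose, grows clockwise seen from above, end stop at 1.4; starts between 0 and 0.15. Turns against about 0.12 N m of friction and drives a shoe 4 mm per rad onto the rail's flank; bites at about 0.9, tight from about 1.2. Stays where it is left
- clamp_shoe: Brass shoe in the carriage's -x jaw that the knob presses on the rail's flank; moves with the knob; its origin is the carriage's origin shifted by 4 mm per rad in the carriage's x
- rail: Fixed steel dovetail rail on a base plate (80 x 226 x 10 mm); origin on the table under the rail's centre. Runs along its y; open end at y 105 mm, tapered from y 92 on (5 mm a side, 4 mm at the top); top at z 30 mm, 37 mm wide. A carriage resting on it has its origin at x 0, z 17 mm, 1.3 mm side play, 2 mm upward play, 1 to 5 N drag
- rail_mouth (a point): Centre line of the rail's top level (z 30 mm) at its open end; axes as the rail's, the rail runs from here toward -y
- bumper (a joint): How far the sprung bumper pin is pressed in, m: 0.6 N per mm, no preload. It stands 9 mm proud of a dark collar that straddles the rail; the collar's face (toward +y) is set anew each time between rail y -50 and 0 mm, not reported. At 9 mm the carriage meets the solid collar. Let go, the carriage's drag keeps it pressed a few mm
- ink_jar_mid (a point): Loose ink jar, 55 mm across and high; middle of it. To be left alone
- brush: Loose flat paint brush, 178 mm long, lying; origin at its underside centre. To be left alone

How it is judged:
By the outcome, as a careful person would: the job done as asked, in the order asked, and still so for the second after the job is handed in, with the robot touching nothing.
It also fails if it takes over 67 s, if anything falls off the work surface, if the arm or the gripper's body presses on something with over 40 N, if the wrist force passes 120 N, or if a joint passes its speed limit or range.

### The arm

A 6-joint arm with a two-finger parallel gripper is mounted at the origin on the work surface; the furniture and walls round the work are solid. World frame = base frame: x ahead of the robot, y to its left, z up, the work surface at z = 0. Lengths are in m, angles in rad, forces in N, time in s.
With the tool pointing down it reaches from about 0.35 to 0.975 m from the base axis. Payload 4.9 kg.
Tool frame: the origin (TCP) lies at the very end of the fingers, on their centre line; the grasp point (between the pads) lies manip.grip_point_offset behind it (manip.grip_point_offset is the distance from the TCP to the grasp point, in m); z points along the fingers, y is the line along which they close (so a half turn about z gives the same grasp; the last joint's range is limited). The gripper opens to 85 mm and grips with 20 to 120 N. Pads are 22 mm wide; open, the fingers measure 114 mm over their backs; the gripper's body (76 mm by 85 mm) begins 54 mm behind the grasp point. The pads swing forward as they close: fully open they stand 13 mm farther back than shut.
Start: joints at [-1.32, 0.053, 1.613, -0, 1.476, -0.119], TCP at [0.226, -0.583, 0.231] pointing down, gripper open.
Joint ranges: [-3.01, 3.01], [-1.01, 2.22], [0.06, 2.58], [-1.02, 4.17], [0.09, 2.62], [-3.14, 3.14]. Speed limits (rad/s): [2.57, 2.57, 3.14, 3.14, 3.14, 3.14].

### API

Orientations are given as a unit quaternion [w, x, y, z].
In Python, from plant import manip gives the robot as it stands.
- The arm moves only by the shell command python3 -m crank 'ROWS' [OPENING]. ROWS is JSON, a list of rows, each an object of numbers: "x", "y", "z": the shift along the tool's x, y, z in cm; "turn": the turn about the tool's z in rad. In form: [{"x": .., "y": .., "z": .., "turn": ..}, ...]. A call has 1 to 5 rows; each row shifts and turns the commanded pose from where the row before left it, along the tool's axes as they then stand; what a row does not reach is not made up. A row lasts 1/10 s, in which the tool goes at most 50 mm and 8.59 degrees, less where a joint would pass 70% of its speed; a pose out of reach is approached as far as the arm can. A call with a gripper value outside its range is refused whole. OPENING is the opening in per cent of the stroke, from 0 (shut) to 100 (fully open), set as the call begins (- or left out, the last holds). The fingers move at their own pace and stop on an object; the grip force is fixed at half the most. Time passes only in rows, so rows that do not move let the fingers close. It gives the time, the measured TCP pose, the force, the opening and the grip force at its end, in the units of the state.
- manip.state(): the state, without advancing time (a new reading comes with each control period).
- manip.grab_frame(name): name is "side" or "top" or "wrist"; returns (picture, depth): 400x640x3 uint8, red, green, blue; 400x640 float32, m along the optical axis (not along the pixel's ray), 0 where there is no reading.
- manip.camera_model(name): a dict with "mtx" (3x3 intrinsics, pixels), "world_to_cam" (4x4, takes a point from world to camera coordinates). Camera axes: x right, y down, z forward; pixel columns grow to the right and rows downward; lengths in m; the calibration is good to about 2 mm. A picture is of the moment at which its call begins: read the wrist's pose just before it. camera_model takes no time and is no camera call; for the wrist camera it gives the pose at the moment of the call.
- manip.job_done(): hands the job in; it is judged then, once.
The state is a dict: "time": time; "joint_pos": joint angles; "joint_vel": joint speeds; "joint_efforts": joint torques, N m; "tool_pos": TCP position; "tool_rot": TCP orientation; "contact_force": force on the tool from outside, world axes, zero at the start; "ft_torque": the same for the moment, N m; "gripper_width": opening from 0.0 (shut) to 1.0 (fully open); "grasp_force": force on a finger pad.
Only numpy, scipy, OpenCV 4.12 (cv2) and the standard library are available. Lean on these libraries where they do the work, as an engineer would, in place of code of your own. Each camera call takes 0.05 s, during which the arm holds its last target. There are 200 camera calls.

## Working session

There is one attempt and no reset: what is moved stays moved. The work goes in short steps, Python scripts to look and compute and a shell command to move; the robot and the scene stay as the last step left them, time stands still between calls to the robot, and variables do not carry over. Pictures are saved under pics/ and viewed, at most 10 in all, crops included, and the job is handed in when it is done.

```bash
mkdir -p pics; ls; python3 - <<'E'
from plant import manip
import cv2,numpy as np
print(manip.grip_point_offset, manip.state())
for n in("top","side"):
    p,d=manip.grab_frame(n); np.savez(f"{n}0.npz",p=p,d=d,**manip.camera_model(n))
    cv2.imwrite(f"pics/{n}0.png",p[:,:,::-1])
    print(n,manip.camera_model(n))
E
```

```text
pics
0.0187 {'time': 0.0, 'joint_pos': array([-1.32000093e+00,  5.33620575e-02,  1.61427757e+00,  2.07833165e-05,
        1.47598014e+00, -1.19021796e-01]), 'joint_vel': array([ 9.63248284e-05, -5.45588716e-04,  9.99417135e-04, -8.53091849e-04,
       -1.82861600e-04,  1.82569819e-04]), 'joint_efforts': array([ 4.50918997e-04, -3.93680906e+01, -3.70178533e+01, -1.34038405e-04,
        6.99764933e-03,  1.17621505e-05]), 'tool_pos': array([ 0.22574381, -0.58215362,  0.2300696 ]), 'tool_rot': array([-1.01204224e-03,  9.82952738e-01,  1.83855616e-01, -5.64104062e-05]), 'contact_force': array([-0.46454536,  1.26989149,  0.45046123]), 'ft_torque': array([-0.00163759, -0.0080869 ,  0.06292234]), 'grasp_force': 0.0, 'gripper_width': 1.001194482928667}
top {'mtx': array([[470.74464753,   0.        , 319.45006519],
       [  0.        , 470.74464753, 200.51995953],
       [  0.        ,   0.        ,   1.        ]]), 'world_to_cam': array([[-0.00757928, -0.99972771, -0.02206946,  0.03214876],
       [-0.99572284,  0.0095775 , -0.09189282,  0.42000494],
       [ 0.09207916,  0.02127858, -0.99552431,  0.94840164],
       [ 0.        ,  0.        ,  0.        ,  1.        ]])}
side {'mtx': array([[447.3835064 ,   0.        , 320.91292277],
       [  0.        , 447.3835064 , 203.53306542],
       [  0.        ,   0.        ,   1.        ]]), 'world_to_cam': array([[-0.83680774, -0.54701322,  0.0230074 ,  0.35844355],
       [-0.34409908,  0.49277899, -0.79922756,  0.18863376],
       [ 0.42585048, -0.67671663, -0.60058802,  0.86271425],
       [ 0.        ,  0.        ,  0.        ,  1.        ]])}
```

View pics/top0.png

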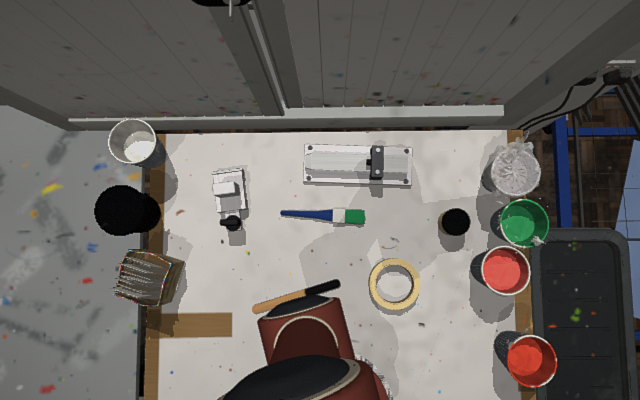

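View pics/side0.png

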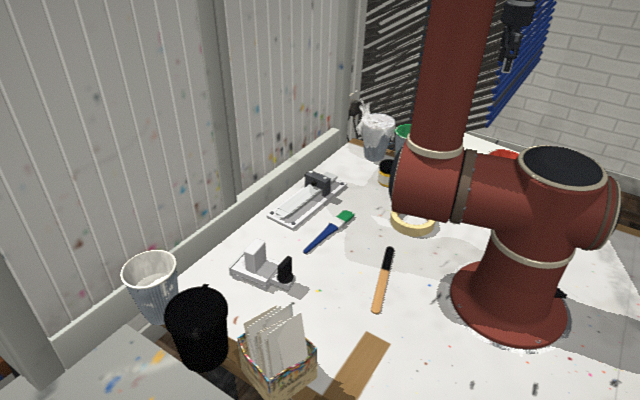

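The top view shows the carriage at about (230,190), with its knob at (231,223). The rail spans u 304–412, v 145–187, with the collar at u≈377, so the open end is to the left (world +y). The brush is at (322,215), the jar at (455,222), and a wall lies beyond v≈125.

```bash
cat > h.py <<'E'
import numpy as np,cv2
def load(n):
    z=np.load(n); return z['p'],z['d'],z['mtx'],z['world_to_cam']
def cloud(d,K,T):
    v,u=np.mgrid[:d.shape[0],:d.shape[1]]
    c=np.stack([(u-K[0,2])/K[0,0]*d,(v-K[1,2])/K[1,1]*d,d],-1)
    return (c-T[:3,3])@T[:3,:3]
def ray(u,v,z,K,T):
    r=T[:3,:3].T@np.linalg.solve(K,[u,v,1]); o=-T[:3,:3].T@T[:3,3]
    return o+r*(z-o[2])/r[2]
E
python3 - <<'E'
from h import *
p,d,K,T=load('top0.npz'); W=cloud(d,K,T)
cv2.imwrite('pics/topcrop.png',cv2.resize(p[125:245,190:430,::-1],None,fx=3.3,fy=3.3,interpolation=cv2.INTER_CUBIC))
def rect(name,u0,u1,v0,v1,z0,z1):
    m=np.zeros(d.shape,bool); m[v0:v1,u0:u1]=1; m&=(W[...,2]>z0)&(W[...,2]<z1)&(d>0)
    P=W[m]; r=cv2.minAreaRect(P[:,:2].astype(np.float32)*1000)
    print(name,m.sum(),'rect',np.round(r[0],1),np.round(r[1],1),round(r[2],1),'med',np.round(np.median(P,0)*1000,1))
rect('table',250,290,220,260,-.1,.02)
rect('base',295,420,135,195,.005,.015)
rect('railtop',295,366,135,195,.024,.036)
rect('collar',360,390,135,195,.036,.09)
rect('block',200,250,155,235,.02,.034)
rect('grip',200,250,155,210,.07,.09)
rect('knob',215,250,205,235,.045,.08)
rect('jar',435,475,200,240,.045,.07)
rect('brush',275,370,200,230,.006,.03)
E
```

```text
table 1591 rect [341.6 134.3] [82.9 81.7] 89.8 med [340.6 133.5  -0.5]
base 2060 rect [499.8 -59.4] [ 99.1 245.7] 1.0 med [478.5 -42.3   9.5]
railtop 1066 rect [499.1  -4.1] [124.1  37.5] 87.3 med [498.5  -6.1  29.2]
collar 443 rect [495.3 -83.2] [33.2 64.1] 86.8 med [494.4 -85.7  55.2]
block 1050 rect [423.5 211. ] [127.6  63.7] 7.8 med [424.6 209.2  26.3]
grip 286 rect [441.5 214.3] [24.  43.7] 7.0 med [441.2 213.2  77.8]
knob 130 rect [375.8 205.5] [12.  34.4] 0.2 med [375.5 204.9  65.9]
jar 623 rect [ 373.  -240.3] [53.9 52.9] 68.7 med [ 372.5 -239.1   54.7]
brush 817 rect [392.4  22.8] [176.7  29.7] 86.4 med [391.8  -5.1  10.6]
```

View pics/topcrop.png

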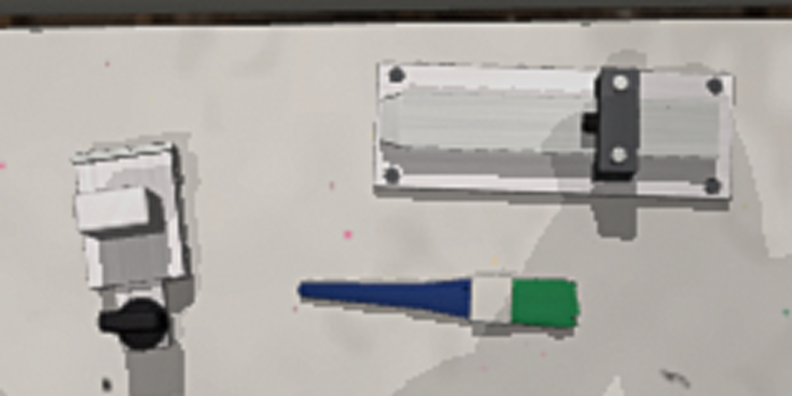

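The top view fixes the poses, and the sizes agree with those given:
- **Carriage:** centre (441, 214) mm, yaw ≈7.3°.
- **Rail:** on y ≈ 0 at x ≈ 0.499, yaw ≈ −2.9°, open end at y ≈ +58.
- **Collar:** face near rail y ≈ −20.

I'll move above the rail for a closer look.

```bash
R='{"x":3.1,"y":-3.43,"z":-0.54}'
python3 -m crank '[{"x":3.1,"y":-3.4,"z":-0.5},{"x":3.1,"y":-3.4,"z":-0.5},{"x":3.1,"y":-3.4,"z":-0.5},{"x":3.1,"y":-3.4,"z":-0.5},{"x":3.1,"y":-3.4,"z":-0.5}]' 100
python3 -m crank '[{"x":3.1,"y":-3.4,"z":-0.5},{"x":3.1,"y":-3.4,"z":-0.5},{"x":3.1,"y":-3.4,"z":-0.5},{"x":3.1,"y":-3.4,"z":-0.5},{"x":3.1,"y":-3.4,"z":-0.5}]'
python3 -m crank '[{"x":3.1,"y":-3.4,"z":-0.5},{"x":3.1,"y":-3.4,"z":-0.5},{"x":3.1,"y":-3.4,"z":-0.5},{"turn":-0.14},{"turn":-0.14}]'
python3 -m crank '[{"turn":-0.14},{"turn":-0.14},{"turn":-0.14},{"turn":-0.14},{"turn":-0.14}]'
python3 -m crank '[{"turn":-0.14},{},{}]'
cat >> h.py <<'E'
from plant import manip
from scipy.spatial.transform import Rotation as Rn
def pose(s=None):
    s=s or manip.state(); q=s['tool_rot']; M=Rn.from_quat(q,scalar_first=True).as_matrix()
    return s,s['tool_pos'],M
def go(x,y,z,yaw):
    "delta in tool axes cm to TCP target (m), turn to have tool x at yaw deg"
    s,p,M=pose(); yw=np.degrees(np.arctan2(M[1,0],M[0,0]))
    print('pos',np.round(p*1000,1),'yaw',round(yw,2),'tilt',np.round(M[:2,2],4),'dxyz cm',np.round(M.T@(np.array([x,y,z])-p)*100,2),'turn',round(np.radians((yw-yaw+180)%360-180),3),'t',round(s['time'],2),'q6',round(s['joint_pos'][5],2),'F',np.round(s['contact_force'],1))
def snap(name,tag):
    T=manip.camera_model(name); p,d=manip.grab_frame(name); np.savez(tag+'.npz',p=p,d=d,**T); cv2.imwrite('pics/'+tag+'.png',p[:,:,::-1])
E
python3 -c "
from h import *
go(.441,.214,.1,97.3); snap('wrist','w1')"
```

```text
pos [ 225.8 -582.2  230.2] yaw 21.19 tilt [-0.0004  0.0018] dxyz cm [ 48.84 -66.43  13.15] turn -1.328 t 0.1 q6 -0.12 F [-0.3  0.8 -0.5]schema error: expected keys x, y, z, turn
schema error: expected keys x, y, z, turn
schema error: expected keys x, y, z, turn
schema error: expected keys x, y, z, turn
schema error: expected keys x, y, z, turn
```

View pics/w1.png

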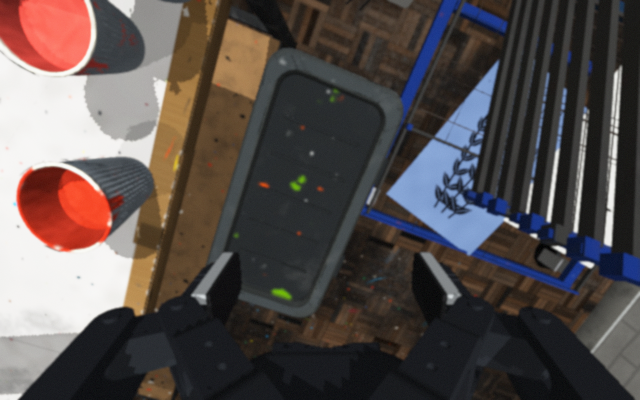

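That picture shows only the start view, with the fingers at (215,280) and (440,280): the rows were refused because every key is required. I'll resend them in full.

```bash
python3 -m crank '[{"x":3.1,"y":-3.4,"z":-0.5,"turn":0},{"x":3.1,"y":-3.4,"z":-0.5,"turn":0},{"x":3.1,"y":-3.4,"z":-0.5,"turn":0},{"x":3.1,"y":-3.4,"z":-0.5,"turn":0},{"x":3.1,"y":-3.4,"z":-0.5,"turn":0}]' 100
python3 -m crank '[{"x":3.1,"y":-3.4,"z":-0.5,"turn":0},{"x":3.1,"y":-3.4,"z":-0.5,"turn":0},{"x":3.1,"y":-3.4,"z":-0.5,"turn":0},{"x":3.1,"y":-3.4,"z":-0.5,"turn":0},{"x":3.1,"y":-3.4,"z":-0.5,"turn":0}]'
python3 -m crank '[{"x":3.1,"y":-3.4,"z":-0.5,"turn":0},{"x":3.1,"y":-3.4,"z":-0.5,"turn":0},{"x":3.1,"y":-3.4,"z":-0.5,"turn":0},{"x":0,"y":0,"z":0,"turn":-0.14},{"x":0,"y":0,"z":0,"turn":-0.14}]'
python3 -m crank '[{"x":0,"y":0,"z":0,"turn":-0.14},{"x":0,"y":0,"z":0,"turn":-0.14},{"x":0,"y":0,"z":0,"turn":-0.14},{"x":0,"y":0,"z":0,"turn":-0.14},{"x":0,"y":0,"z":0,"turn":-0.14}]'
python3 -m crank '[{"x":0,"y":0,"z":0,"turn":-0.14},{"x":0,"y":0,"z":0,"turn":0},{"x":0,"y":0,"z":0,"turn":0}]'
python3 -c "
from h import *
go(.441,.214,.1,97.3); snap('wrist','w2')"
```

```text
time: 0.65
tool_pos: [0.3091, -0.3663, 0.256]
tool_rot: [-0.0, 0.983, 0.184, 0.0]
contact_force: [0.1, -1.1, 1.2]
gripper_width: 0.999
grasp_force: 0.0
time: 1.15
tool_pos: [0.3922, -0.1518, 0.2814]
tool_rot: [0.0, 0.983, 0.184, 0.0]
contact_force: [1.6, -0.2, 0.3]
gripper_width: 0.999
grasp_force: 0.0
time: 1.65
tool_pos: [0.4421, -0.0232, 0.2961]
tool_rot: [-0.0, 0.946, 0.324, -0.0]
contact_force: [0.0, 0.0, -0.6]
gripper_width: 0.998
grasp_force: 0.0
time: 2.15
tool_pos: [0.4417, -0.0249, 0.2959]
tool_rot: [-0.0, 0.779, 0.627, -0.0]
contact_force: [0.7, -0.3, -0.3]
gripper_width: 1.0
grasp_force: 0.0
time: 2.45
tool_pos: [0.4418, -0.0249, 0.2961]
tool_rot: [-0.0, 0.736, 0.677, -0.0]
contact_force: [0.1, -0.3, 0.4]
gripper_width: 1.003
grasp_force: 0.0
pos [441.8 -24.9 296.1] yaw 85.2 tilt [-0.0003  0.0001] dxyz cm [23.8  -2.07 19.61] turn -0.211 t 2.45 q6 -0.14 F [ 0.1 -0.3  0.4]
```

View pics/w2.png

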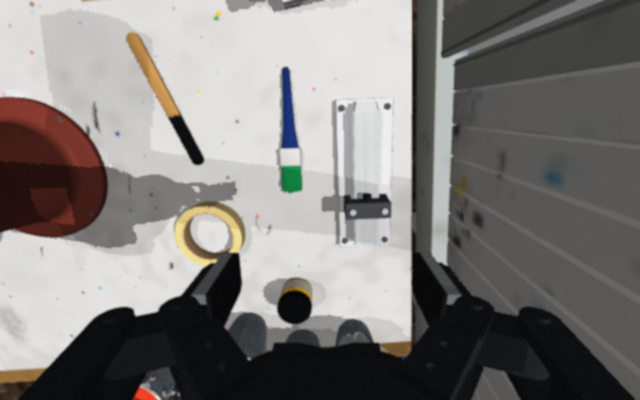

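The wrist view, taken with image-up ≈ +y, shows the rail at u 337–393, v 98–245, with the collar at (367,207) and the open taper at v≈105. I'll fit the rail from the depth in both views.

```bash
python3 - <<'E'
from h import *
def rail(tag,u0,u1,v0,v1):
    p,d,K,T=load(tag+'.npz'); W=cloud(d,K,T)*1000; m=np.zeros(d.shape,bool); m[v0:v1,u0:u1]=1; m&=d>0
    A=W[m]
    t=A[(abs(A[:,2]-29.5)<3)]; print(tag,'top z',np.median(t[:,2]),'y range',np.percentile(t[:,1],[0,.5,2,98,99.5,100]).round(1))
    ys=np.arange(-40,40,4); mid=[];wd=[]
    for y in ys:
        x=t[abs(t[:,1]-y)<2,0]; mid.append((x.max()+x.min())/2); wd.append(np.ptp(x))
    f=np.polyfit(ys,mid,1); print(' centre line x0',f[1].round(2),'yaw',np.degrees(-np.arctan(f[0])).round(2),'w',np.median(wd),'res',np.std(np.array(mid)-np.polyval(f,ys)).round(2))
    b=A[(abs(A[:,2]-9.5)<4)]; ex=b[b[:,0]>515]
    r=cv2.minAreaRect(A[(A[:,2]>6)][:,:2].astype(np.float32)); print(' base+',np.round(r[0],1),np.round(r[1],1),r[2])
    c=A[A[:,2]>48]; r=cv2.minAreaRect(c[:,:2].astype(np.float32)); print(' collar',np.round(r[0],1),np.round(r[1],1),r[2],'z',np.median(c[:,2]), 'y',np.percentile(c[:,1],[1,50,99]).round(1))
    pn=A[(A[:,2]>33)&(abs(A[:,0]-np.polyval(f,A[:,1]))<7)]; print(' pin y max',np.percentile(pn[:,1],[98,100]).round(1),'z',np.median(pn[:,2]))
rail('top0',295,420,135,195); rail('w2',330,400,90,250)
E
```

```text
top0 top z 29.37173949824602 y range [-151.9 -151.  -148.9   49.3   55.5   57.5]
 centre line x0 498.96 yaw -2.6 w 35.35055385751343 res 0.61
 base+ [506.7 -58.9] [240.7 100.7] 87.3551025390625
 collar [495.2 -83.7] [31.7 64.6] 88.85467529296875 z 55.537487379163565 y [-99.9 -87.2 -75. ]
 pin y max [-29.7   6. ] z 54.683689366644714
w2 top z 30.176138571127666 y range [-149.8 -148.1 -145.    55.3   58.8   60.2]
 centre line x0 499.92 yaw -2.43 w 36.358826302795336 res 0.05
 base+ [498.  -48.2] [225.6  80.2] 87.46150970458984
 collar [496.5 -80.9] [32.  62.8] 86.3817367553711 z 56.182282006055246 y [-96.6 -82.9 -68.1]
 pin y max [-64.3 -22.8] z 55.62263597144508
```

The wrist fit agrees with the given base size (225.6×80.2 mm). That puts the rail origin at (498.0, −48.2) mm with yaw −2.5°, and its mouth near (502.6, 56.7). Next, the carriage.

```bash
python3 -m crank '[{"x":3.8,"y":-0.3,"z":0.6,"turn":-0.042},{"x":3.8,"y":-0.3,"z":0.6,"turn":-0.042},{"x":3.8,"y":-0.3,"z":0.6,"turn":-0.042},{"x":3.8,"y":-0.3,"z":0.6,"turn":-0.042},{"x":3.8,"y":-0.3,"z":0.6,"turn":-0.042}]' | head -2
python3 -m crank '[{"x":0,"y":0,"z":0,"turn":0},{"x":0,"y":0,"z":0,"turn":0}]' |head -2
python3 - <<'E'
from h import *
go(.441,.214,.1,97.3); snap('wrist','w3')
p,d,K,T=load('w3.npz'); W=cloud(d,K,T)*1000
m=(d>0)&(abs(W[...,0]-430)<90)&(abs(W[...,1]-210)<60); 
for n,z0,z1,xl in (('grip',74,84,0),('knob',60,72,0),('block',22,33,0)):
    k=m&(W[...,2]>z0)&(W[...,2]<z1); P=W[k]
    r=cv2.minAreaRect(P[:,:2].astype(np.float32)); v,u=np.nonzero(k); print(n,k.sum(),np.round(r[0],1),np.round(r[1],1),round(r[2],1),'z',np.median(P[:,2]).round(1),'px',u.mean().round(),v.mean().round())
E
```

```text
time: 3.0
tool_pos: [0.426, 0.1661, 0.2661]
time: 3.2
tool_pos: [0.4261, 0.1651, 0.2661]
pos [426.1 165.1 266.1] yaw 97.42 tilt [-0.0004 -0.0006] dxyz cm [ 4.66  2.12 16.61] turn 0.002 t 3.2 q6 0.08 F [-0.2 -0.8  0.1]
grip 851 [442.1 217.1] [24.  42.7] 7.1 z 79.2 px 346.0 136.0
knob 357 [400.7 213.5] [63.4 35.1] 10.7 z 67.4 px 291.0 134.0
block 2721 [424.3 214.9] [128.3  63.1] 7.0 z 27.3 px 338.0 131.0
```

View pics/w3.png

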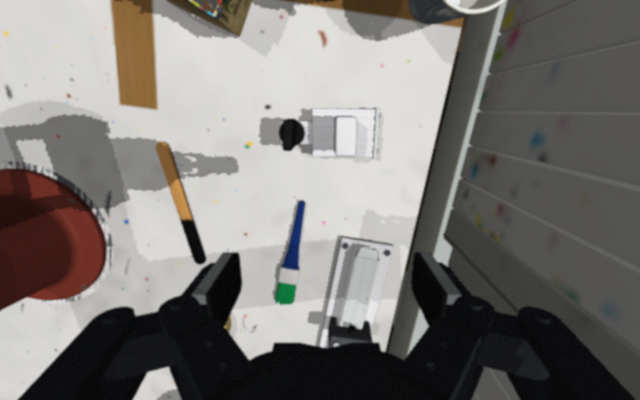

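The wrist view shows the carriage level, with the grip block at (346,136) and the knob at (291,134). The grip block measures (442.1, 217.1) mm, yaw 7.1°, top z 79, which fits. I'll move above it with the fingers part-open to clear the knob, then re-measure from closer.

```bash
python3 -m crank '[{"x":1.6,"y":0.7,"z":3,"turn":0},{"x":1.6,"y":0.8,"z":3,"turn":0},{"x":1.6,"y":0.8,"z":3,"turn":0},{"x":0,"y":0,"z":0,"turn":0},{"x":0,"y":0,"z":0,"turn":0}]' 55
python3 - <<'E'
from h import *
go(.442,.2165,.04,97.1); snap('wrist','w4')
p,d,K,T=load('w4.npz'); W=cloud(d,K,T)*1000
m=(d>0)&(abs(W[...,0]-440)<25)&(abs(W[...,1]-215)<40)
for n,z0,z1,xl in (('grip',74,84,0),):
    k=m&(W[...,2]>z0)&(W[...,2]<z1); P=W[k]
    r=cv2.minAreaRect(P[:,:2].astype(np.float32)); v,u=np.nonzero(k); print(n,k.sum(),np.round(r[0],1),np.round(r[1],1),round(r[2],1),'z',np.median(P[:,2]).round(1),'px',u.mean().round(),v.mean().round())
E
```

```text
time: 3.75
tool_pos: [0.4432, 0.2141, 0.1765]
tool_rot: [-0.0, 0.661, 0.751, -0.001]
contact_force: [-0.1, -0.1, 0.5]
gripper_width: 0.551
grasp_force: 0.0
pos [443.2 214.1 176.5] yaw 97.29 tilt [-0.0009 -0.0009] dxyz cm [ 0.27 -0.08 13.65] turn 0.003 t 3.75 q6 0.17 F [-0.1 -0.1  0.5]
grip 1349 [442.2 217.5] [23.9 43.3] 6.6 z 79.2 px 324.0 198.0
```

```bash
python3 -m crank '[{"x":0.15,"y":-0.05,"z":3.5,"turn":0.006},{"x":0.15,"y":-0.05,"z":3.5,"turn":0},{"x":0,"y":0,"z":3,"turn":0},{"x":0,"y":0,"z":2,"turn":0},{"x":0,"y":0,"z":1.5,"turn":0}]' | head -4
python3 -m crank '[{"x":0,"y":0,"z":0,"turn":0},{"x":0,"y":0,"z":0,"turn":0},{"x":0,"y":0,"z":0,"turn":0},{"x":0,"y":0,"z":0,"turn":0},{"x":0,"y":0,"z":0,"turn":0}]' 0
python3 -m crank '[{"x":0,"y":0,"z":0,"turn":0},{"x":0,"y":0,"z":0,"turn":0}]' 
python3 -c "
from h import *
go(.442,.2165,.04,97.1)"
```

```text
time: 4.3
tool_pos: [0.4428, 0.2173, 0.0422]
tool_rot: [0.001, 0.663, 0.749, 0.001]
contact_force: [0.4, 0.6, 0.6]
time: 4.8
tool_pos: [0.4429, 0.2181, 0.0429]
tool_rot: [0.001, 0.662, 0.749, 0.001]
contact_force: [0.1, -3.0, 2.9]
gripper_width: 0.279
grasp_force: 61.4
time: 5.0
tool_pos: [0.4429, 0.2181, 0.0429]
tool_rot: [0.001, 0.662, 0.749, 0.001]
contact_force: [0.6, -3.6, 6.6]
gripper_width: 0.273
grasp_force: 61.8
pos [442.9 218.1  42.9] yaw 97.06 tilt [ 0.0025 -0.0002] dxyz cm [-0.14 -0.11  0.29] turn -0.001 t 5.0 q6 0.18 F [ 0.6 -3.6  6.6]
```

The grip block is held at the right width (23 mm). Now I'll lift it, carry it to a staging point in front of the rail mouth and align the yaw.

```bash
python3 -m crank '[{"x":0,"y":0,"z":-0.5,"turn":0},{"x":0,"y":0,"z":-1,"turn":0},{"x":0,"y":0,"z":-1.5,"turn":0},{"x":0,"y":0,"z":-1.5,"turn":0},{"x":0,"y":0,"z":-0.5,"turn":0}]' 
python3 -m crank '[{"x":-1.5,"y":0.5,"z":0,"turn":0},{"x":-2,"y":0.8,"z":0,"turn":0},{"x":-2,"y":0.8,"z":0,"turn":0},{"x":-2,"y":0.8,"z":0,"turn":0},{"x":-2,"y":0.8,"z":0,"turn":0}]' | head -2
python3 -m crank '[{"x":-1.7,"y":0.6,"z":0,"turn":0},{"x":-1,"y":0.4,"z":0,"turn":0},{"x":0,"y":0,"z":0,"turn":0.055},{"x":0,"y":0,"z":0,"turn":0.055},{"x":0,"y":0,"z":0,"turn":0.055}]' | head -2
python3 -m crank '[{"x":0,"y":0,"z":0,"turn":0},{"x":0,"y":0,"z":0,"turn":0},{"x":0,"y":0,"z":0,"turn":0}]' 
python3 - <<'E'
from h import *
go(.5045,.1025,.0609,87.5); snap('wrist','w5'); snap('top','t5')
for t in('w5','t5'):
    p,d,K,T=load(t+'.npz'); W=cloud(d,K,T)*1000
    m=(d>0)&(abs(W[...,0]-490)<110)&(abs(W[...,1]-100)<50)
    for z0,z1 in ((70,84),(110,128)):
        k=m&(W[...,2]>z0)&(W[...,2]<z1); P=W[k]
        if k.sum()>20:
            r=cv2.minAreaRect(P[:,:2].astype(np.float32)); print(t,k.sum(),np.round(r[0],1),np.round(r[1],1),round(r[2],1),'z',np.median(P[:,2]).round(1))
a=load('w5.npz')[0]; b=load('t5.npz')[0]
cv2.imwrite('pics/c5.png',np.hstack([cv2.resize(a,(400,250)),cv2.resize(b[90:240,180:420],(400,250))])[:,:,::-1])
E
```

```text
time: 5.5
tool_pos: [0.4425, 0.2186, 0.0933]
tool_rot: [0.001, 0.662, 0.749, 0.001]
contact_force: [1.9, -0.4, -4.1]
gripper_width: 0.273
grasp_force: 60.4
time: 6.0
tool_pos: [0.49, 0.1277, 0.0911]
time: 6.5
tool_pos: [0.5029, 0.103, 0.091]
time: 6.8
tool_pos: [0.5031, 0.1029, 0.0912]
tool_rot: [-0.0, 0.721, 0.692, -0.0]
contact_force: [0.2, 0.8, -5.1]
gripper_width: 0.272
grasp_force: 60.3
pos [503.1 102.9  91.2] yaw 87.65 tilt [-0.0003  0.0001] dxyz cm [-0.04  0.15  3.03] turn 0.003 t 6.8 q6 0.1 F [ 0.2  0.8 -5.1]
w5 10175 [512.9 104.9] [177.4  69.6] 7.1 z 75.8
w5 10361 [515.6 109.4] [173.5  54.4] 9.6 z 122.7
t5 40 [479.4 110.2] [18.  39.2] 8.6 z 75.4
```

View pics/c5.png

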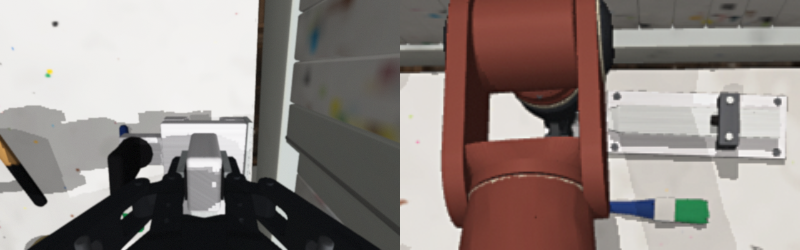

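The carriage hangs level in the grip (left half: block at (205,140), knob at (130,155)). The top camera is blocked by the arm. I'll measure the held carriage's lateral offset and yaw from the wrist depth, and check the side view.

```bash
python3 - <<'E'
from h import *
p,d,K,T=load('w5.npz'); W=cloud(d,K,T)*1000
k=(d>0)&(abs(W[...,2]-75.8)<2.5)&(W[...,1]>110)&(W[...,1]<145)&(W[...,0]<556)&(W[...,0]>450)
P=W[k]
for y in range(114,134,3):
    q=P[abs(P[:,1]-y)<1.5]
    if len(q): print(y,len(q),'x',np.round([q[:,0].min(),q[:,0].max()],1))
xs=np.arange(466,540,6); e=[P[abs(P[:,0]-x)<3,1].max() if (abs(P[:,0]-x)<3).any() else np.nan for x in xs]; print(np.round(e,1))
ok=np.isfinite(e); f=np.polyfit(xs[ok],np.array(e)[ok],1); print('back edge yaw',np.degrees(np.arctan(f[0])))
g=(d>0)&(W[...,2]>118)&(W[...,2]<132)&(abs(W[...,0]-503)<14)&(abs(W[...,1]-105)<35); G=W[g]; print('grip top',g.sum(),np.median(G[:,2]),np.percentile(G[:,0],[1,50,99]).round(1),np.percentile(G[:,1],[1,50,99]).round(1))
snap('side','s5')
a=load('s5.npz')[0]; cv2.imwrite('pics/s5c.png',cv2.resize(a[120:320,180:400],None,fx=2.7,fy=2.7,interpolation=cv2.INTER_CUBIC)[:,:,::-1])
E
```

```text
114 469 x [450.2 548.3]
117 465 x [450.2 548.3]
120 471 x [464.7 548.3]
123 547 x [464.9 548.7]
126 704 x [465.1 548.4]
129 729 x [465.2 549. ]
132 596 x [465.2 548.8]
[134.2 134.  133.8 133.6 133.4 133.  132.9 132.6 132.3 132.2 131.8 131.5
 131.3]
back edge yaw -2.3620019480442114
grip top 5777 127.57032545204885 [490.1 503.5 516.6] [ 82.4 107.3 124.7]
```

View pics/s5c.png

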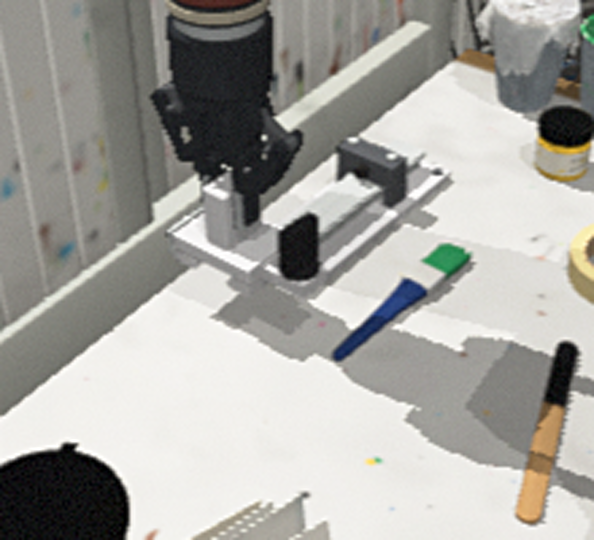

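The side view shows the carriage poised over the mouth, with the knob at (298,245) and the brush clear. The measured carriage yaw is −2.36° against −2.45° for the rail, and it sits 0.4 mm off laterally. I'll correct that, lower to 1 mm upward play and start sliding in, watching the force.

```bash
python3 -m crank '[{"x":0,"y":0.04,"z":1,"turn":0.002},{"x":0,"y":0,"z":1,"turn":0},{"x":0,"y":0,"z":0.75,"turn":0},{"x":0,"y":0,"z":0.3,"turn":0},{"x":0,"y":0,"z":0,"turn":0}]' | sed -n '2p;4p'
python3 -m crank '[{"x":-0.4,"y":0,"z":0,"turn":0},{"x":-0.4,"y":0,"z":0,"turn":0},{"x":-0.4,"y":0,"z":0,"turn":0},{"x":-0.3,"y":0,"z":0,"turn":0},{"x":-0.2,"y":0,"z":0,"turn":0}]' | sed -n '2p;4p'
python3 -m crank '[{"x":-0.2,"y":0,"z":0,"turn":0},{"x":-0.2,"y":0,"z":0,"turn":0},{"x":-0.2,"y":0,"z":0,"turn":0},{"x":-0.2,"y":0,"z":0,"turn":0},{"x":-0.2,"y":0,"z":0,"turn":0}]' | sed -n '2p;4p'
python3 -c "
from h import *
go(.5045,.0525,.0609,87.5)"
```

```text
tool_pos: [0.5028, 0.1027, 0.0596]
contact_force: [-0.2, -0.6, -4.3]
tool_pos: [0.503, 0.0853, 0.061]
contact_force: [0.5, 0.3, -5.0]
tool_pos: [0.5024, 0.0757, 0.0608]
contact_force: [-0.2, -0.3, -5.4]
pos [502.4  75.7  60.8] yaw 87.48 tilt [-0.  0.] dxyz cm [-2.3   0.31 -0.01] turn -0.0 t 8.45 q6 0.05 F [-0.2 -0.3 -5.4]
```

The force is unchanged, so it's entering freely. Continuing.

```bash
for i in 1; do python3 -m crank '[{"x":-0.3,"y":0,"z":0,"turn":0},{"x":-0.3,"y":0,"z":0,"turn":0},{"x":-0.3,"y":0,"z":0,"turn":0},{"x":-0.3,"y":0,"z":0,"turn":0},{"x":-0.3,"y":0,"z":0,"turn":0}]' | sed -n '2,4p'
python3 -m crank '[{"x":-0.3,"y":0,"z":0,"turn":0},{"x":-0.3,"y":0,"z":0,"turn":0},{"x":-0.3,"y":0,"z":0,"turn":0},{"x":-0.3,"y":0,"z":0,"turn":0},{"x":-0.3,"y":0,"z":0,"turn":0}]' | sed -n '2,4p'; done
python3 -c "
from h import *
go(.5014,.0325,.0609,87.5)"
```

```text
tool_pos: [0.5018, 0.0605, 0.0608]
tool_rot: [-0.0, 0.723, 0.691, 0.0]
contact_force: [0.6, -0.2, -5.1]
tool_pos: [0.5011, 0.0456, 0.0608]
tool_rot: [-0.0, 0.722, 0.691, -0.0]
contact_force: [-0.5, -1.6, -5.4]
pos [501.1  45.6  60.8] yaw 87.48 tilt [-0.  0.] dxyz cm [-1.3   0.09 -0.01] turn -0.0 t 9.45 q6 -0.01 F [-0.5 -1.6 -5.4]
```

```bash
python3 -m crank '[{"x":-0.4,"y":0,"z":0,"turn":0},{"x":-0.4,"y":0,"z":0,"turn":0},{"x":-0.4,"y":0,"z":0,"turn":0},{"x":-0.4,"y":0,"z":0,"turn":0},{"x":-0.4,"y":0,"z":0,"turn":0}]' | sed -n '2p;4p'
python3 -m crank '[{"x":-0.4,"y":0,"z":0,"turn":0},{"x":-0.4,"y":0,"z":0,"turn":0},{"x":-0.4,"y":0,"z":0,"turn":0},{"x":-0.4,"y":0,"z":0,"turn":0},{"x":-0.4,"y":0,"z":0,"turn":0}]' | sed -n '2p;4p'
python3 -m crank '[{"x":-0.3,"y":0,"z":0.05,"turn":0},{"x":-0.3,"y":0,"z":0.05,"turn":0},{"x":-0.3,"y":0,"z":0,"turn":0},{"x":-0.3,"y":0,"z":0,"turn":0},{"x":-0.3,"y":0,"z":0,"turn":0}]' | sed -n '2p;4p'
python3 -c "
from h import *
go(.5014,.0325,.0609,87.5);snap('side','s6')
a=load('s6.npz')[0]; cv2.imwrite('pics/s6c.png',cv2.resize(a[140:280,220:400],None,fx=4,fy=4,interpolation=cv2.INTER_CUBIC)[:,:,::-1])"
```

```text
tool_pos: [0.5002, 0.0254, 0.0608]
contact_force: [0.3, -0.7, -6.0]
tool_pos: [0.4994, 0.0055, 0.0608]
contact_force: [0.2, 0.7, -5.0]
tool_pos: [0.4988, -0.0093, 0.0599]
contact_force: [0.5, 1.0, -5.1]
pos [498.8  -9.3  59.9] yaw 87.48 tilt [0.0002 0.0001] dxyz cm [ 4.19  0.08 -0.1 ] turn -0.0 t 10.95 q6 -0.12 F [ 0.5  1.  -5.1]
```

View pics/s6c.png

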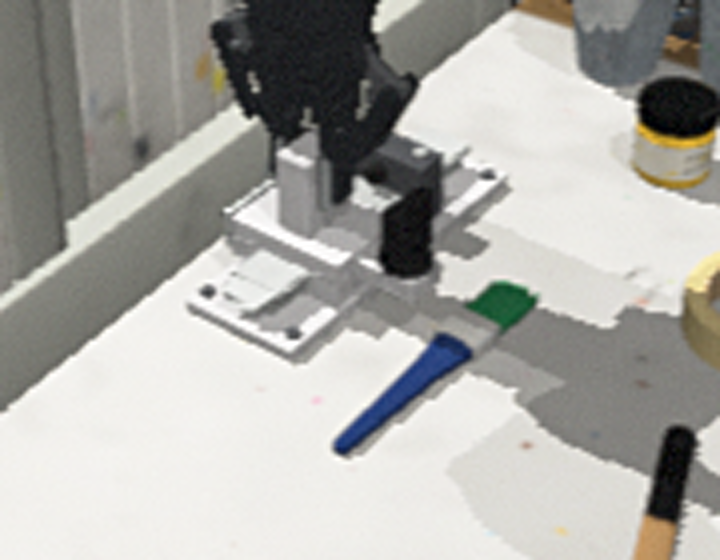

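The side view shows the carriage on the rail (grip block at (300,190), knob at (408,235)), with the tapered end behind it at (260,290) and the collar just ahead. I'll settle the last 0.5 mm and creep to the bumper.

```bash
python3 -m crank '[{"x":-0.2,"y":0,"z":0.03,"turn":0},{"x":-0.2,"y":0,"z":0.03,"turn":0},{"x":-0.2,"y":0,"z":0,"turn":0},{"x":-0.2,"y":0,"z":0,"turn":0},{"x":-0.2,"y":0,"z":0,"turn":0}]' | sed -n '2p;4p'
for i in 1; do python3 -m crank '[{"x":-0.1,"y":0,"z":0,"turn":0},{"x":-0.1,"y":0,"z":0,"turn":0},{"x":-0.1,"y":0,"z":0,"turn":0}]' | sed -n '2p;4p'
python3 -m crank '[{"x":-0.1,"y":0,"z":0,"turn":0},{"x":-0.1,"y":0,"z":0,"turn":0}]' | sed -n '2p;4p'
python3 -m crank '[{"x":-0.1,"y":0,"z":0,"turn":0},{"x":-0.1,"y":0,"z":0,"turn":0}]' | sed -n '2p;4p'; done
```

```text
tool_pos: [0.499, -0.0191, 0.0599]
contact_force: [0.6, 8.0, 6.0]
tool_pos: [0.4988, -0.022, 0.0599]
contact_force: [1.9, 3.3, 7.3]
tool_pos: [0.4987, -0.024, 0.0599]
contact_force: [0.4, 5.3, -0.1]
tool_pos: [0.4985, -0.0259, 0.0599]
contact_force: [1.6, 7.2, 8.8]
```

It's now bearing down about 12 N on the rail, so I'll relieve that before continuing.

```bash
python3 -m crank '[{"x":0,"y":0,"z":-0.03,"turn":0},{"x":0,"y":0,"z":0,"turn":0}]' | sed -n '2p;4p'
python3 -m crank '[{"x":-0.1,"y":0,"z":0,"turn":0},{"x":-0.1,"y":0,"z":0,"turn":0}]' | sed -n '2p;4p'
python3 -m crank '[{"x":-0.1,"y":0,"z":0,"turn":0},{"x":-0.1,"y":0,"z":0,"turn":0}]' | sed -n '2p;4p'
python3 - <<'E'
from h import *
import time
snap('wrist','w7'); snap('top','t7'); snap('side','s7')
a=load('w7.npz')[0]; b=load('t7.npz')[0]; c=load('s7.npz')[0]
cv2.imwrite('pics/c7.png',np.hstack([cv2.resize(c[150:230,290:370],(400,400),interpolation=cv2.INTER_CUBIC),cv2.resize(b[125:205,320:400],(400,400),interpolation=cv2.INTER_CUBIC)])[:,:,::-1])
go(0.4985,-.035,.06,87.5)
E
```

```text
tool_pos: [0.4985, -0.0263, 0.0599]
contact_force: [1.9, 3.2, 3.3]
tool_pos: [0.4982, -0.0279, 0.0599]
contact_force: [1.9, 2.8, 5.4]
tool_pos: [0.498, -0.0297, 0.0599]
contact_force: [-0.3, 5.6, 9.3]
pos [498.  -29.9  59.9] yaw 87.48 tilt [0.0003 0.0005] dxyz cm [-0.51  0.07 -0.01] turn -0.0 t 12.95 q6 -0.17 F [1.8 5.  4.9]
```

View pics/c7.png

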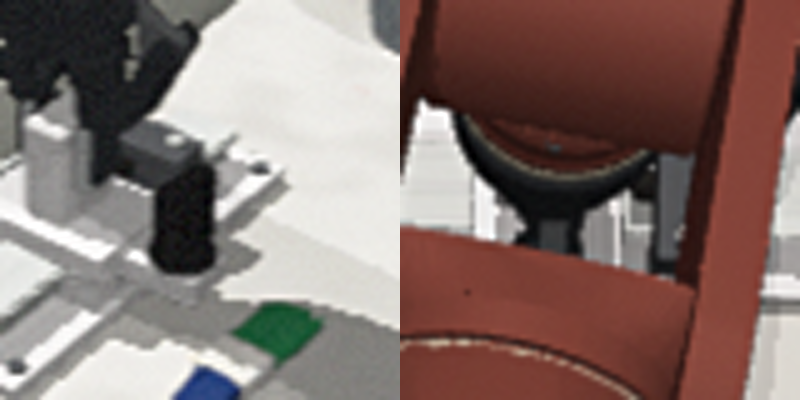

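In the side crop (left) the carriage is just short of the collar at (165,150). In the top crop (right) the carriage front edge is at u≈628 and the collar face at u≈655, a gap of about 10 mm, so the pin is about to touch. I'll put a number on the gap.

```bash
cat >> h.py <<'E'
def gap(tag):
    p,d,K,T=load(tag+'.npz'); W=cloud(d,K,T)*1000
    for v in range(164,178):
        r=W[v,355:385]; z=r[:,2]; c=r[abs(z-44)<4]; k=r[(abs(z-55)<4)]
        if len(c)>2 and len(k)>2: print(v,'car y',c[:,1].min().round(1),'collar y',k[:,1].max().round(1),'gap',(c[:,1].min()-k[:,1].max()).round(1))
E
python3 - <<'E'
from h import *
gap('t7')
p,d,K,T=load('t7.npz'); W=cloud(d,K,T)*1000
print(W[170,358:384,2].round(0)); print(p[170,358:384].mean(1).round())
E
```

```text
164 car y -74.7 collar y -75.4 gap 0.7
166 car y -60.3 collar y -51.6 gap -8.7
167 car y -60.1 collar y -75.5 gap 15.4
168 car y -60.1 collar y -75.3 gap 15.2
169 car y -60.2 collar y -75.4 gap 15.2
170 car y -60.1 collar y -75.2 gap 15.1
171 car y -60.3 collar y -75.3 gap 15.0
172 car y -60.3 collar y -75.2 gap 14.8
173 car y -60.0 collar y -77.0 gap 17.0
174 car y -60.0 collar y -75.0 gap 15.0
175 car y -59.9 collar y -75.0 gap 15.1
176 car y -59.9 collar y -75.1 gap 15.2
[ 44.  42.  46.  43.  46.  44.  28.  30.  31.  30.  28.  29.  30.  55.
  55.  56.  55.  57. 317. 340. 358. 378. 394. 410. 412. 411.]
[134. 139. 135. 132. 147. 215. 120. 196. 198. 200. 202. 198. 115.  54.
  85.  87.  82.  85. 114.  42.  27.  29.  31.  50.  89.  88.]
```

The gap is about 13 mm after allowing for pixel bias, so the pin should touch in about 4 mm and the target press (6–7 mm) is about 10 mm further on. I'll continue in small steps, watching the force.

```bash
f(){ sed -n '2p;4p' | tr '\n' ' '; echo; }
python3 -m crank '[{"x":-0.1,"y":0,"z":-0.02,"turn":0},{"x":-0.1,"y":0,"z":0,"turn":0}]' |f
python3 -m crank '[{"x":-0.1,"y":0,"z":0,"turn":0}]' |f
python3 -m crank '[{"x":-0.1,"y":0,"z":0,"turn":0}]' |f
python3 -m crank '[{"x":-0.1,"y":0,"z":0,"turn":0}]' |f
python3 -m crank '[{"x":-0.1,"y":0,"z":0,"turn":0}]' |f
python3 -m crank '[{"x":-0.1,"y":0,"z":0,"turn":0}]' |f
python3 -c "
from h import *
snap('top','t8'); gap('t8'); go(.498,-.04,.06,87.5)"
```

```text
tool_pos: [0.4977, -0.0319, 0.0599] contact_force: [0.6, 3.5, -0.2] 
tool_pos: [0.4977, -0.0328, 0.0599] contact_force: [0.7, 7.8, 8.5] 
tool_pos: [0.4976, -0.0338, 0.0599] contact_force: [1.1, 3.8, 0.8] 
tool_pos: [0.4976, -0.0347, 0.0599] contact_force: [1.0, 7.1, 8.2] 
tool_pos: [0.4975, -0.0355, 0.06] contact_force: [0.5, 5.7, 2.5] 
tool_pos: [0.4974, -0.0363, 0.0599] contact_force: [-0.7, 8.2, 8.7] 
164 car y -74.3 collar y -75.6 gap 1.3
166 car y -66.1 collar y -75.3 gap 9.3
167 car y -66.3 collar y -75.3 gap 9.1
168 car y -66.4 collar y -75.6 gap 9.1
169 car y -66.3 collar y -75.4 gap 9.1
170 car y -66.1 collar y -74.9 gap 8.8
171 car y -66.3 collar y -75.1 gap 8.8
172 car y -65.8 collar y -75.1 gap 9.3
173 car y -66.1 collar y -75.2 gap 9.0
174 car y -66.2 collar y -75.2 gap 9.0
175 car y -65.9 collar y -74.9 gap 9.0
176 car y -66.1 collar y -75.1 gap 9.0
177 car y -77.7 collar y -85.2 gap 7.6
pos [497.5 -36.5  59.9] yaw 87.47 tilt [-0.0002  0.0018] dxyz cm [-0.35  0.07 -0.01] turn -0.001 t 13.7 q6 -0.18 F [0.1 6.2 6. ]
```

```bash
f(){ sed -n '2p;4p' | tr '\n' ' '; echo; }
python3 -m crank '[{"x":-0.1,"y":0,"z":-0.01,"turn":0}]' |f
python3 -m crank '[{"x":-0.1,"y":0,"z":0,"turn":0}]' |f
python3 -m crank '[{"x":-0.1,"y":0,"z":0,"turn":0}]' |f
python3 -m crank '[{"x":-0.1,"y":0,"z":0,"turn":0}]' |f
python3 -m crank '[{"x":0,"y":0,"z":0,"turn":0}]' |f
python3 -c "
from h import *
snap('top','t9'); gap('t9'); go(.498,-.04,.06,87.5)" | tail -5
```

```text
tool_pos: [0.4974, -0.0373, 0.06] contact_force: [1.2, 7.2, 5.0] 
tool_pos: [0.4974, -0.0381, 0.06] contact_force: [0.4, 8.3, 4.8] 
tool_pos: [0.4974, -0.039, 0.06] contact_force: [1.0, 8.0, 6.0] 
tool_pos: [0.4973, -0.0398, 0.06] contact_force: [0.2, 9.9, 5.9] 
tool_pos: [0.4973, -0.0399, 0.06] contact_force: [1.8, 9.3, 5.3] 
174 car y -69.8 collar y -75.1 gap 5.3
175 car y -70.1 collar y -75.0 gap 5.0
176 car y -70.0 collar y -75.0 gap 5.0
177 car y -70.1 collar y -79.3 gap 9.2
pos [497.3 -39.9  60. ] yaw 87.47 tilt [-0.0001  0.0028] dxyz cm [-0.01  0.07 -0.  ] turn -0.001 t 14.25 q6 -0.19 F [0.8 8.8 6.2]
```

The gap is about 3.5 mm, so the pin is pressed in about 5.5 mm. The force rose smoothly to ~9 N with no hard contact. One more 0.7 mm, then I'll release and see what the drag retains.

```bash
f(){ sed -n '2p;4,6p' | tr '\n' ' '; echo; }
python3 -m crank '[{"x":-0.07,"y":0,"z":-0.02,"turn":0},{"x":0,"y":0,"z":0,"turn":0}]' |f
python3 -m crank '[{"x":0,"y":0,"z":0,"turn":0},{"x":0,"y":0,"z":0,"turn":0},{"x":0,"y":0,"z":0,"turn":0},{"x":0,"y":0,"z":0,"turn":0},{"x":0,"y":0,"z":0,"turn":0}]' 55 |f
python3 -c "
from h import *
snap('top','t10'); gap('t10'); go(.498,-.04,.06,87.5)" | tail -5
python3 -m crank '[{"x":0,"y":0,"z":-1,"turn":0},{"x":0,"y":0,"z":-3,"turn":0},{"x":0,"y":0,"z":-4,"turn":0},{"x":0,"y":0,"z":-4,"turn":0},{"x":0,"y":0,"z":-2,"turn":0}]'|f
python3 -m crank '[{"x":0,"y":0,"z":0,"turn":0},{"x":0,"y":0,"z":0,"turn":0}]'|f
python3 - <<'E'
from h import *
snap('wrist','w11'); snap('top','t11'); gap('t11'); go(.498,-.04,.06,87.5)
p,d,K,T=load('w11.npz'); W=cloud(d,K,T)*1000
for n,c,z0,z1 in (('grip',(497,-40),92,100),('knob',(431,-40),80,88)):
    k=(d>0)&(abs(W[...,0]-c[0])<25)&(abs(W[...,1]-c[1])<40)&(W[...,2]>z0)&(W[...,2]<z1); P=W[k]
    r=cv2.minAreaRect(P[:,:2].astype(np.float32)); v,u=np.nonzero(k); print(n,k.sum(),np.round(r[0],1),np.round(r[1],1),round(r[2],1),'z',np.median(P[:,2]).round(1),'px',u.mean().round(),v.mean().round())
E
```

```text
tool_pos: [0.4973, -0.0406, 0.06] contact_force: [0.9, 7.8, 4.7] gripper_width: 0.27 grasp_force: 61.6 
tool_pos: [0.497, -0.0421, 0.0598] contact_force: [0.4, -1.1, 1.2] gripper_width: 0.552 grasp_force: 0.0 
174 car y -68.2 collar y -74.9 gap 6.7
175 car y -68.2 collar y -74.9 gap 6.7
176 car y -68.1 collar y -74.8 gap 6.8
177 car y -79.6 collar y -89.1 gap 9.5
pos [497.1 -42.   59.9] yaw 87.48 tilt [-0.0004 -0.0002] dxyz cm [ 0.2   0.08 -0.01] turn -0.0 t 15.0 q6 -0.19 F [ 0.7 -0.4  0.2]
tool_pos: [0.499, -0.0422, 0.2054] contact_force: [-0.1, 0.2, 1.3] gripper_width: 0.548 grasp_force: 0.0 
tool_pos: [0.4973, -0.0418, 0.2004] contact_force: [0.3, -0.3, -0.1] gripper_width: 0.552 grasp_force: 0.0 
164 car y -74.3 collar y -75.5 gap 1.3
pos [496.3 -41.6 198.3] yaw 87.48 tilt [-0.0028  0.0006] dxyz cm [ 0.16  0.2  13.83] turn -0.0 t 15.8 q6 -0.19 F [ 0.2 -0.1 -0.5]
grip 1267 [497.8 -37.3] [43.5 23.6] 88.2 z 96.1 px 326.0 195.0
knob 485 [432.6 -35.6] [36.4 11.7] 82.7 z 84.5 px 255.0 192.0
```

View pics/w11.png

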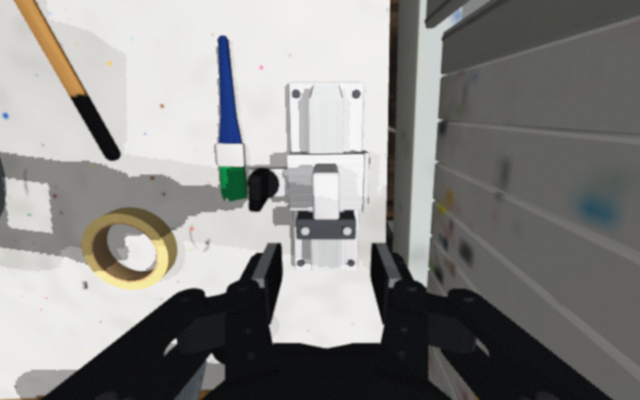

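The wrist view shows the carriage seated on the rail against the pin (grip block (326,195), knob (258,187), collar (326,225)), with brush and tape clear. The bumper retains ≈4 mm. The knob is at (432.6, −35.6) mm with its bar at yaw 82.7°. I'll move over it with the fingers narrowed.

```bash
f(){ sed -n '2p;4,6p' | tr '\n' ' '; echo; }
python3 -m crank '[{"x":0.1,"y":-2,"z":0,"turn":0.04},{"x":0.2,"y":-2.2,"z":1,"turn":0.043},{"x":0.2,"y":-2.2,"z":2,"turn":0},{"x":0,"y":0,"z":3,"turn":0},{"x":0,"y":0,"z":1,"turn":0}]' 45 |f
python3 -m crank '[{"x":0,"y":0,"z":0,"turn":0},{"x":0,"y":0,"z":0,"turn":0},{"x":0,"y":0,"z":0,"turn":0}]' |f
python3 - <<'E'
from h import *
go(.4326,-.036,.053,82.7); snap('wrist','w12')
p,d,K,T=load('w12.npz'); W=cloud(d,K,T)*1000
for n,c,z0,z1 in (('knob',(432,-36),80,88),):
    k=(d>0)&(abs(W[...,0]-c[0])<20)&(abs(W[...,1]-c[1])<30)&(W[...,2]>z0)&(W[...,2]<z1); P=W[k]
    r=cv2.minAreaRect(P[:,:2].astype(np.float32)); print(n,k.sum(),np.round(r[0],1),np.round(r[1],1),round(r[2],1),'z',np.median(P[:,2]).round(1))
E
```

```text
tool_pos: [0.4306, -0.0305, 0.1252] contact_force: [0.4, 0.4, 0.4] gripper_width: 0.45 grasp_force: 0.0 
tool_pos: [0.4352, -0.0316, 0.1314] contact_force: [0.0, 0.2, -0.2] gripper_width: 0.452 grasp_force: 0.0 
pos [435.2 -31.6 131.4] yaw 82.72 tilt [ 0.002  -0.0005] dxyz cm [-0.46 -0.21  7.84] turn 0.0 t 16.6 q6 -0.12 F [ 0.   0.2 -0.2]
knob 800 [432. -35.] [35.3 12. ] 83.0 z 84.4
```

```bash
f(){ sed -n '2p;4,6p' | tr '\n' ' '; echo; }
python3 -m crank '[{"x":-0.4,"y":-0.23,"z":2,"turn":0},{"x":0,"y":0,"z":2,"turn":0},{"x":0,"y":0,"z":2,"turn":0},{"x":0,"y":0,"z":1,"turn":0},{"x":0,"y":0,"z":0.8,"turn":0}]' |f
python3 -m crank '[{"x":0,"y":0,"z":0,"turn":0},{"x":0,"y":0,"z":0,"turn":0},{"x":0,"y":0,"z":0,"turn":0}]' |f
python3 -c "
from h import *
go(.4322,-.0355,.053,83)"
```

```text
tool_pos: [0.4316, -0.0351, 0.052] contact_force: [-0.1, 1.0, 0.6] gripper_width: 0.45 grasp_force: 0.0 
tool_pos: [0.4321, -0.0352, 0.0531] contact_force: [-0.7, -0.2, 0.5] gripper_width: 0.453 grasp_force: 0.0 
pos [432.1 -35.2  53.1] yaw 82.73 tilt [ 0.0019 -0.0005] dxyz cm [-0.03  0.02  0.01] turn -0.005 t 17.45 q6 -0.13 F [-0.7 -0.2  0.5]
```

```bash
f(){ sed -n '2p;4,6p' | tr '\n' ' '; echo; }
python3 -m crank '[{"x":0,"y":0,"z":0,"turn":0},{"x":0,"y":0,"z":0,"turn":0},{"x":0,"y":0,"z":0,"turn":0},{"x":0,"y":0,"z":0,"turn":0},{"x":0,"y":0,"z":0,"turn":0}]' 0 |f
python3 -m crank '[{"x":0,"y":0,"z":0,"turn":0},{"x":0,"y":0,"z":0,"turn":0},{"x":0,"y":0,"z":0,"turn":0}]' |f
python3 -c "
from h import *
go(.4322,-.0355,.053,83);print(manip.state()['ft_torque'])"
python3 -m crank '[{"x":0,"y":0,"z":0,"turn":0.05},{"x":0,"y":0,"z":0,"turn":0.05},{"x":0,"y":0,"z":0,"turn":0.05},{"x":0,"y":0,"z":0,"turn":0.05},{"x":0,"y":0,"z":0,"turn":0.05}]' |f
python3 -c "
from h import *
go(.4322,-.0355,.053,83);print(manip.state()['ft_torque']);snap('top','t13');gap('t13')"
```

```text
tool_pos: [0.4314, -0.035, 0.0525] contact_force: [-2.7, 1.7, 5.1] gripper_width: 0.133 grasp_force: 61.4 
tool_pos: [0.4314, -0.0351, 0.0525] contact_force: [-3.6, 0.9, 5.1] gripper_width: 0.131 grasp_force: 61.4 
pos [431.4 -35.1  52.5] yaw 82.73 tilt [ 0.0002 -0.    ] dxyz cm [-0.03  0.08 -0.05] turn -0.005 t 18.25 q6 -0.13 F [-3.6  0.9  5.1]
[0.10206585 0.26948745 0.05252523]
tool_pos: [0.4318, -0.0351, 0.0525] contact_force: [-1.1, 0.1, 3.9] gripper_width: 0.131 grasp_force: 61.2 
pos [431.8 -35.1  52.5] yaw 68.3 tilt [ 0.0015 -0.0004] dxyz cm [-0.02  0.05 -0.05] turn -0.257 t 18.75 q6 0.13 F [-1.1  0.1  3.9]
[0.05281521 0.00205623 0.08617132]
```

The knob follows the grip smoothly. I'll add a gentle 1.5 mm nudge toward −y to keep the bumper pressed, then turn on.

```bash
f(){ sed -n '2,4p' | tr '\n' ' '; echo; python3 -c "
from plant import manip
print(manip.state()['ft_torque'].round(2),manip.state()['joint_pos'][5].round(3))"; }
python3 -m crank '[{"x":-0.07,"y":0.03,"z":0,"turn":0},{"x":-0.07,"y":0.03,"z":0,"turn":0}]' |f
python3 -m crank '[{"x":0,"y":0,"z":0,"turn":0.06},{"x":0,"y":0,"z":0,"turn":0.06},{"x":0,"y":0,"z":0,"turn":0.06},{"x":0,"y":0,"z":0,"turn":0.06},{"x":0,"y":0,"z":0,"turn":0.06}]' |f
python3 -m crank '[{"x":0,"y":0,"z":0,"turn":0.06},{"x":0,"y":0,"z":0,"turn":0.06},{"x":0,"y":0,"z":0,"turn":0.06},{"x":0,"y":0,"z":0,"turn":0.06}]' |f
python3 -m crank '[{"x":0,"y":0,"z":0,"turn":0.05},{"x":0,"y":0,"z":0,"turn":0.05},{"x":0,"y":0,"z":0,"turn":0.05}]' |f
python3 -c "
from h import *
go(.4322,-.0355,.053,83)"
```

```text
tool_pos: [0.4317, -0.036, 0.0524] tool_rot: [-0.0, 0.827, 0.562, 0.001] contact_force: [-1.0, 4.1, 6.1] 
[ 0.76 -0.05  0.09] 0.119
tool_pos: [0.432, -0.0363, 0.0525] tool_rot: [0.0, 0.902, 0.432, 0.001] contact_force: [0.2, 2.3, 4.7] 
[ 0.38 -0.1   0.15] 0.421
tool_pos: [0.4318, -0.0363, 0.0525] tool_rot: [-0.0, 0.947, 0.32, 0.001] contact_force: [-1.3, 2.0, 5.1] 
[0.38 0.01 0.17] 0.661
tool_pos: [0.4317, -0.0362, 0.0525] tool_rot: [-0.0, 0.969, 0.249, 0.001] contact_force: [-0.9, 3.3, 5.7] 
[0.5  0.12 0.19] 0.811
pos [431.7 -36.2  52.5] yaw 28.82 tilt [0.0008 0.0009] dxyz cm [ 0.08 -0.04 -0.05] turn -0.946 t 20.2 q6 0.81 F [-0.9  3.3  5.7]
```

```bash
f(){ sed -n '2,6p' | tr '\n' ' '; echo; python3 -c "
from plant import manip
print(manip.state()['ft_torque'].round(2),manip.state()['joint_pos'][5].round(3))"; }
python3 -m crank '[{"x":0,"y":0,"z":0,"turn":0.05},{"x":0,"y":0,"z":0,"turn":0.05}]' |f
python3 -m crank '[{"x":0,"y":0,"z":0,"turn":0.05},{"x":0,"y":0,"z":0,"turn":0.05}]' |f
python3 -m crank '[{"x":0,"y":0,"z":0,"turn":0.04},{"x":0,"y":0,"z":0,"turn":0.03},{"x":0,"y":0,"z":0,"turn":0}]' |f
python3 -c "
from h import *
go(.4322,-.0355,.053,83)"
```

```text
tool_pos: [0.4317, -0.0361, 0.0526] tool_rot: [-0.0, 0.98, 0.2, 0.0] contact_force: [-1.4, 3.7, 7.0] gripper_width: 0.13 grasp_force: 61.6 
[0.59 0.19 0.23] 0.911
tool_pos: [0.4317, -0.0361, 0.0526] tool_rot: [-0.001, 0.989, 0.151, 0.0] contact_force: [-1.8, 3.8, 6.6] gripper_width: 0.135 grasp_force: 61.7 
[0.55 0.21 0.32] 1.011
tool_pos: [0.4317, -0.0361, 0.0527] tool_rot: [-0.0, 0.993, 0.117, 0.0] contact_force: [-1.5, 3.6, 5.8] gripper_width: 0.132 grasp_force: 61.7 
[0.51 0.26 0.08] 1.079
pos [431.7 -36.1  52.7] yaw 13.44 tilt [0.0007 0.001 ] dxyz cm [ 0.06 -0.05 -0.03] turn -1.214 t 20.9 q6 1.08 F [-1.5  3.6  5.8]
```

The knob has turned 1.21 rad from a start of about 0.1, so it reads ≈1.3, and the torque rose as it bit. I'll release, lift and check.

```bash
f(){ sed -n '2,6p' | tr '\n' ' '; echo; }
python3 -m crank '[{"x":0,"y":0,"z":0,"turn":0},{"x":0,"y":0,"z":0,"turn":0},{"x":0,"y":0,"z":0,"turn":0},{"x":0,"y":0,"z":0,"turn":0}]' 50 |f
python3 -m crank '[{"x":0,"y":0,"z":-1,"turn":0},{"x":0,"y":0,"z":-3,"turn":0},{"x":0,"y":0,"z":-4,"turn":0},{"x":0,"y":0,"z":-4,"turn":0},{"x":0,"y":0,"z":-3,"turn":0}]' |f
python3 -m crank '[{"x":-3.5,"y":1,"z":0,"turn":0},{"x":-3.5,"y":1,"z":0,"turn":0},{"x":0,"y":0,"z":0,"turn":0},{"x":0,"y":0,"z":0,"turn":0}]' |f
python3 - <<'E'
from h import *
snap('wrist','w14');snap('top','t14');gap('t14'); go(.498,-.04,.06,87.5)
for t in('w14','t14'):
  p,d,K,T=load(t+'.npz'); W=cloud(d,K,T)*1000
  for n,c,z0,z1 in (('grip',(497,-40),92,100),('knob',(431,-40),79,89)):
    k=(d>0)&(abs(W[...,0]-c[0])<25)&(abs(W[...,1]-c[1])<40)&(W[...,2]>z0)&(W[...,2]<z1); P=W[k]
    if len(P)<20: print(t,n,'none'); continue
    r=cv2.minAreaRect(P[:,:2].astype(np.float32)); v,u=np.nonzero(k); print(t,n,k.sum(),np.round(r[0],1),np.round(r[1],1),round(r[2],1),'z',np.median(P[:,2]).round(1),'px',u.mean().round(),v.mean().round())
a=load('w14.npz')[0]; b=load('t14.npz')[0]
cv2.imwrite('pics/c14.png',np.hstack([cv2.resize(a,(400,250)),cv2.resize(b[110:250,280:480],(400,280))[:250]])[:,:,::-1])
E
```

```text
tool_pos: [0.4309, -0.0366, 0.0516] tool_rot: [-0.0, 0.993, 0.117, -0.0] contact_force: [-0.2, -0.1, -0.6] gripper_width: 0.501 grasp_force: 0.0 
tool_pos: [0.4319, -0.0367, 0.2057] tool_rot: [0.001, 0.993, 0.117, 0.002] contact_force: [-0.0, -0.7, -1.1] gripper_width: 0.497 grasp_force: 0.0 
tool_pos: [0.3678, -0.0725, 0.2028] tool_rot: [0.0, 0.993, 0.116, 0.001] contact_force: [0.1, 0.1, 0.2] gripper_width: 0.499 grasp_force: 0.0 
pos [368.3 -72.  202.4] yaw 13.42 tilt [0.0007 0.    ] dxyz cm [13.35 -0.11 14.25] turn -1.293 t 22.3 q6 0.94 F [-0.2  1.  -0.1]
w14 grip 1999 [496.6 -38.3] [44.1 24.4] 87.4 z 96.2 px 322.0 33.0
w14 knob 583 [430.7 -35.6] [35.9 12. ] 20.8 z 84.5 px 302.0 118.0
t14 grip 266 [496.3 -39.8] [42.2 23.7] 89.2 z 95.4 px 354.0 157.0
t14 knob none
```

View pics/c14.png

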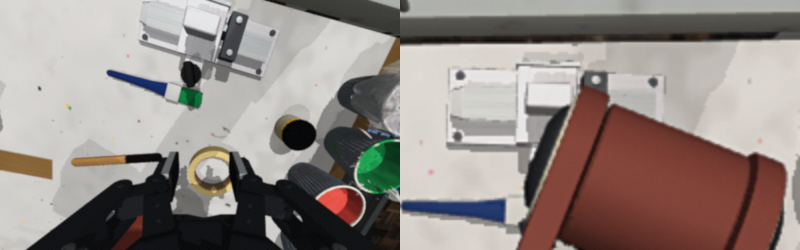

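The left view shows the carriage against the collar with the knob bar rotated (190,75); the jar and brush are undisturbed. The bar reads 20.8°, so the knob is only ≈1.16 rad and some of the turn slipped in the pads. The carriage itself went 1 mm further onto the bumper. I'll re-grip and tighten a little more.

```bash
f(){ sed -n '2,6p' | tr '\n' ' '; echo; }
python3 -m crank '[{"x":2.3,"y":-0.7,"z":1,"turn":-0.07},{"x":2.3,"y":-0.7,"z":2,"turn":-0.06},{"x":2.3,"y":-0.7,"z":3,"turn":0},{"x":0,"y":0,"z":1,"turn":0},{"x":0,"y":0,"z":0,"turn":0}]' 45 |f
python3 -m crank '[{"x":0,"y":0,"z":0,"turn":0},{"x":0,"y":0,"z":0,"turn":0},{"x":0,"y":0,"z":0,"turn":0}]' |f
python3 - <<'E'
from h import *
go(.4307,-.0356,.053,20.8); snap('wrist','w15')
p,d,K,T=load('w15.npz'); W=cloud(d,K,T)*1000
for z0 in (79,81,83):
    k=(d>0)&(abs(W[...,0]-431)<22)&(abs(W[...,1]+36)<22)&(W[...,2]>z0)&(W[...,2]<88); P=W[k]
    r=cv2.minAreaRect(P[:,:2].astype(np.float32)); print(k.sum(),np.round(r[0],1),np.round(r[1],1),round(r[2],1),'z',np.median(P[:,2]).round(1))
E
```

```text
tool_pos: [0.4262, -0.0308, 0.1296] tool_rot: [-0.001, 0.983, 0.182, -0.003] contact_force: [-0.7, -0.8, -0.3] gripper_width: 0.447 grasp_force: 0.0 
tool_pos: [0.4281, -0.0323, 0.1335] tool_rot: [0.001, 0.984, 0.181, 0.001] contact_force: [0.5, 0.5, -0.1] gripper_width: 0.452 grasp_force: 0.0 
pos [428.1 -32.3 133.5] yaw 20.81 tilt [ 0.0027 -0.0007] dxyz cm [0.11 0.39 8.05] turn 0.0 t 23.1 q6 0.96 F [ 0.5  0.5 -0.1]
778 [431.3 -35.6] [35.2 11.5] 20.8 z 84.5
765 [431.3 -35.6] [35.2 11.4] 20.8 z 84.5
711 [431.5 -35.5] [34.7 11.3] 20.8 z 84.6
```

```bash
f(){ sed -n '2,6p' | tr '\n' ' '; echo; python3 -c "
from plant import manip
print(manip.state()['ft_torque'].round(2),manip.state()['joint_pos'][5].round(3))"; }
python3 -m crank '[{"x":0.15,"y":0.4,"z":2,"turn":0},{"x":0,"y":0,"z":2,"turn":0},{"x":0,"y":0,"z":2,"turn":0},{"x":0,"y":0,"z":1,"turn":0},{"x":0,"y":0,"z":1.1,"turn":0}]' |f
python3 -m crank '[{"x":0,"y":0,"z":0,"turn":0},{"x":0,"y":0,"z":0,"turn":0}]' |f
python3 -m crank '[{"x":0,"y":0,"z":0,"turn":0},{"x":0,"y":0,"z":0,"turn":0},{"x":0,"y":0,"z":0,"turn":0},{"x":0,"y":0,"z":0,"turn":0},{"x":0,"y":0,"z":0,"turn":0}]' 0 |f
python3 -m crank '[{"x":0,"y":0,"z":0,"turn":0},{"x":0,"y":0,"z":0,"turn":0},{"x":0,"y":0,"z":0,"turn":0.04},{"x":0,"y":0,"z":0,"turn":0.04}]' |f
python3 -m crank '[{"x":0,"y":0,"z":0,"turn":0.04},{"x":0,"y":0,"z":0,"turn":0.04}]' |f
python3 -m crank '[{"x":0,"y":0,"z":0,"turn":0.03},{"x":0,"y":0,"z":0,"turn":0.03}]' |f
```

```text
tool_pos: [0.4306, -0.0352, 0.0511] tool_rot: [0.0, 0.984, 0.181, 0.001] contact_force: [0.9, -0.4, 0.1] gripper_width: 0.45 grasp_force: 0.0 
[ 0.02 -0.02  0.04] 0.953
tool_pos: [0.4306, -0.0351, 0.0516] tool_rot: [0.0, 0.984, 0.181, 0.0] contact_force: [-0.5, -0.7, 0.9] gripper_width: 0.447 grasp_force: 0.0 
[-0.05 -0.03  0.01] 0.953
tool_pos: [0.4312, -0.0356, 0.0521] tool_rot: [0.001, 0.983, 0.181, 0.001] contact_force: [0.4, -3.1, 4.3] gripper_width: 0.131 grasp_force: 61.1 
[-0.52 -0.03  0.01] 0.953
tool_pos: [0.4313, -0.0357, 0.0521] tool_rot: [0.001, 0.99, 0.141, 0.001] contact_force: [1.2, -3.5, 5.3] gripper_width: 0.128 grasp_force: 61.3 
[-0.61 -0.05  0.33] 1.034
tool_pos: [0.4313, -0.0358, 0.0521] tool_rot: [0.001, 0.995, 0.101, 0.001] contact_force: [0.2, -4.3, 5.2] gripper_width: 0.129 grasp_force: 61.3 
[-0.66 -0.06  0.3 ] 1.114
tool_pos: [0.4313, -0.0358, 0.0521] tool_rot: [0.001, 0.997, 0.072, 0.001] contact_force: [0.3, -5.1, 5.6] gripper_width: 0.134 grasp_force: 61.3 
[-0.74 -0.1   0.39] 1.174
```

```bash
f(){ sed -n '2,6p' | tr '\n' ' '; echo; }
python3 -m crank '[{"x":0,"y":0,"z":0,"turn":0},{"x":0,"y":0,"z":0,"turn":0},{"x":0,"y":0,"z":0,"turn":0},{"x":0,"y":0,"z":0,"turn":0}]' 50 |f
python3 -m crank '[{"x":0,"y":0,"z":-1,"turn":0},{"x":0,"y":0,"z":-3,"turn":0},{"x":0,"y":0,"z":-4,"turn":0},{"x":0,"y":0,"z":-4,"turn":0},{"x":0,"y":0,"z":0,"turn":0}]' |f
python3 -m crank '[{"x":0,"y":0,"z":0,"turn":0},{"x":0,"y":0,"z":0,"turn":0},{"x":0,"y":0,"z":0,"turn":0}]' |f
python3 - <<'E'
from h import *
go(.4307,-.0356,.053,20.8); snap('wrist','w16')
p,d,K,T=load('w16.npz'); W=cloud(d,K,T)*1000
for n,c,z0,z1 in (('grip',(497,-40),92,100),('knob',(431,-36),80,88)):
    k=(d>0)&(abs(W[...,0]-c[0])<24)&(abs(W[...,1]-c[1])<28)&(W[...,2]>z0)&(W[...,2]<z1); P=W[k]
    if len(P)>20:
        r=cv2.minAreaRect(P[:,:2].astype(np.float32)); print(n,k.sum(),np.round(r[0],1),np.round(r[1],1),round(r[2],1),'z',np.median(P[:,2]).round(1))
E
```

```text
tool_pos: [0.4296, -0.0346, 0.0503] tool_rot: [-0.0, 0.997, 0.072, -0.001] contact_force: [0.1, 0.2, 0.4] gripper_width: 0.5 grasp_force: 0.0 
tool_pos: [0.4341, -0.0358, 0.1788] tool_rot: [0.002, 0.997, 0.072, 0.006] contact_force: [0.5, 0.9, -0.1] gripper_width: 0.501 grasp_force: 0.0 
tool_pos: [0.4292, -0.0347, 0.1693] tool_rot: [-0.001, 0.997, 0.072, -0.002] contact_force: [-0.3, 0.3, -1.1] gripper_width: 0.499 grasp_force: 0.0 
pos [429.2 -34.7 169.3] yaw 8.24 tilt [-0.0031  0.0009] dxyz cm [ 0.17  0.13 11.63] turn -0.219 t 26.35 q6 1.17 F [-0.3  0.3 -1.1]
grip 2037 [496.5 -38.4] [44.  23.9] 87.5 z 96.2
knob 591 [431.1 -35.4] [35.2 12. ] 19.9 z 84.5
```

The bar only moved to 19.9° (≈1.18 rad) although the gripper turned 12°. I'll re-grip and look at the bar while it's still held, to tell slip from spring-back.

```bash
f(){ sed -n '2,6p' | tr '\n' ' '; echo; python3 -c "
from plant import manip
print(manip.state()['ft_torque'].round(2),manip.state()['joint_pos'][5].round(3))"; }
cat >> h.py <<'E'
def bar(tag):
    go(.4311,-.0355,.05,19.9); snap('wrist',tag); p,d,K,T=load(tag+'.npz'); W=cloud(d,K,T)*1000
    for z0 in (80,83):
        k=(d>0)&(np.hypot(W[...,0]-431,W[...,1]+35.5)<19)&(W[...,2]>z0)&(W[...,2]<87); P=W[k][:,:2]
        r=cv2.minAreaRect(P.astype(np.float32)); w,v=np.linalg.eigh(np.cov(P.T)); print('bar',len(P),np.round(r[0],1),np.round(r[1],1),round(r[2],1),'pca',np.degrees(np.arctan2(*v[::-1,1])).round(1)%180)
E
python3 -m crank '[{"x":0.2,"y":0.13,"z":3,"turn":-0.1},{"x":0,"y":0,"z":3,"turn":-0.1},{"x":0,"y":0,"z":3,"turn":0},{"x":0,"y":0,"z":1.5,"turn":0},{"x":0,"y":0,"z":1,"turn":0}]' |f
python3 -m crank '[{"x":0,"y":0,"z":0.2,"turn":0},{"x":0,"y":0,"z":0,"turn":0},{"x":0,"y":0,"z":0,"turn":0}]' |f
python3 -c "
from h import *
go(.4311,-.0355,.05,19.9)"
python3 -m crank '[{"x":0,"y":0,"z":0,"turn":0},{"x":0,"y":0,"z":0,"turn":0},{"x":0,"y":0,"z":0,"turn":0},{"x":0,"y":0,"z":0,"turn":0},{"x":0,"y":0,"z":0,"turn":0}]' 0 |f
python3 -c "
from h import *
bar('w17')"
python3 -m crank '[{"x":0,"y":0,"z":0,"turn":0.05},{"x":0,"y":0,"z":0,"turn":0.05},{"x":0,"y":0,"z":0,"turn":0.05}]' |f
python3 -c "
from h import *
bar('w18')"
```

```text
tool_pos: [0.4305, -0.0355, 0.0532] tool_rot: [-0.001, 0.985, 0.171, -0.002] contact_force: [1.0, -0.8, -0.3] gripper_width: 0.5 grasp_force: 0.0 
[-0.02  0.03 -0.01] 0.972
tool_pos: [0.4333, -0.0362, 0.0551] tool_rot: [0.0, 0.985, 0.171, 0.001] contact_force: [-0.5, -0.7, 0.6] gripper_width: 0.495 grasp_force: 0.0 
[ 0.01  0.02 -0.04] 0.972
pos [433.3 -36.2  55.1] yaw 19.7 tilt [ 0.0019 -0.0005] dxyz cm [-0.18 -0.14  0.51] turn -0.004 t 27.2 q6 0.97 F [-0.5 -0.7  0.6]
tool_pos: [0.4328, -0.0355, 0.055] tool_rot: [-0.0, 0.985, 0.171, 0.0] contact_force: [-3.3, 2.5, 6.0] gripper_width: 0.131 grasp_force: 58.8 
[0.56 0.38 0.15] 0.972
pos [432.8 -35.5  55. ] yaw 19.72 tilt [0.0005 0.0011] dxyz cm [-0.16 -0.06  0.5 ] turn -0.003 t 27.7 q6 0.97 F [-3.3  2.5  6. ]
bar 2122 [431.4 -31.7] [30.  35.4] 85.9 pca 20.0
bar 1820 [431.2 -31.6] [29.9 35. ] 86.3 pca 19.900000000000006
tool_pos: [0.4328, -0.0359, 0.055] tool_rot: [0.0, 0.995, 0.096, 0.0] contact_force: [-1.5, 2.2, 5.0] gripper_width: 0.125 grasp_force: 58.8 
[0.21 0.29 0.32] 1.123
pos [432.8 -35.9  55. ] yaw 11.04 tilt [ 0.0007 -0.    ] dxyz cm [-0.16 -0.07  0.5 ] turn -0.155 t 28.05 q6 1.12 F [-1.5  2.2  5. ]
bar 2127 [433.2 -38.4] [35.2 30.5] 34.2 pca 11.199999999999989
bar 1815 [433.4 -38.7] [34.9 29.8] 35.1 pca 10.900000000000006
```

I've now viewed more pictures than the limit of 10, so I won't view any more. I'll work the bar angle out numerically from the bar ends that protrude past the pads.

```bash
python3 - <<'E'
from h import *
for tag,yaw in (('w17',19.7),('w18',11.04)):
    p,d,K,T=load(tag+'.npz'); W=cloud(d,K,T)*1000
    a=np.radians(yaw); k=(d>0)&(abs(W[...,2]-84.3)<2); P=W[k][:,:2]-[431.2,-35.5]
    s=P@[np.cos(a),np.sin(a)]; t=P@[-np.sin(a),np.cos(a)]; print(tag)
    for b in range(-20,21,4):
        q=t[(abs(s-b)<2)&(abs(t)<25)]; print(b,len(q),np.histogram(q,bins=np.arange(-24,25,3))[0])
E
```

```text
w17
-20 2 [0 0 0 0 0 0 0 1 0 1 0 0 0 0 0 0]
-16 119 [ 0  0  0  0  0  0 21 34 36 28  0  0  0  0  0  0]
-12 180 [ 0  0  0  0  0  0 36 55 42 47  0  0  0  0  0  0]
-8 180 [ 0  0  0  0  0  0 39 51 47 43  0  0  0  0  0  0]
-4 180 [ 0  0  0  0  0  0 36 54 44 46  0  0  0  0  0  0]
0 187 [ 0  0  0  0  0  0 45 53 52 37  0  0  0  0  0  0]
4 211 [ 0  0  0  0  0  0 47 55 56 53  0  0  0  0  0  0]
8 320 [ 0  9 29 19  0  0 47 56 58 47  0  0 17 26 12  0]
12 349 [ 0  1  1  2 30 29 52 55 57 55 31 31  4  1  0  0]
16 207 [ 0  0  0  0  0  2 36 63 64 40  1  1  0  0  0  0]
20 0 [0 0 0 0 0 0 0 0 0 0 0 0 0 0 0 0]
w18
-20 4 [0 0 0 0 0 0 0 2 0 2 0 0 0 0 0 0]
-16 125 [ 0  0  0  0  0  0 23 41 33 28  0  0  0  0  0  0]
-12 168 [ 0  0  0  0  0  0 35 48 44 41  0  0  0  0  0  0]
-8 183 [ 0  0  0  0  0  0 39 53 47 44  0  0  0  0  0  0]
-4 180 [ 0  0  0  0  0  0 35 55 50 40  0  0  0  0  0  0]
0 198 [ 0  0  0  0  0  0 50 52 49 47  0  0  0  0  0  0]
4 202 [ 0  0  0  0  0  0 45 54 55 48  0  0  0  0  0  0]
8 329 [ 0  8 30 19  0  0 51 56 58 46  0  0 19 26 16  0]
12 346 [ 0  0  2  2 31 32 46 57 54 52 31 34  3  2  0  0]
16 212 [ 0  0  0  0  1  0 38 64 67 41  1  0  0  0  0  0]
20 0 [0 0 0 0 0 0 0 0 0 0 0 0 0 0 0 0]
```

While held, the bar follows the gripper exactly (knob ≈1.33 rad). So it isn't slipping: it springs back on release until the knob friction holds it. I'll ease off gradually with the torque in view rather than letting go under load.

```bash
f(){ sed -n '2p;4p' | tr '\n' ' '; python3 -c "
from plant import manip
s=manip.state();print(s['ft_torque'].round(2),s['joint_pos'][5].round(3),s['joint_efforts'][5].round(3))"; }
python3 -m crank '[{"x":0,"y":0,"z":0,"turn":0.03},{"x":0,"y":0,"z":0,"turn":0.02},{"x":0,"y":0,"z":0,"turn":0}]' |f
python3 -m crank '[{"x":0,"y":0,"z":0,"turn":0},{"x":0,"y":0,"z":0,"turn":0},{"x":0,"y":0,"z":0,"turn":0}]' |f
python3 -m crank '[{"x":0,"y":0,"z":0,"turn":-0.02},{"x":0,"y":0,"z":0,"turn":0}]' |f
python3 -m crank '[{"x":0,"y":0,"z":0,"turn":-0.02},{"x":0,"y":0,"z":0,"turn":0}]' |f
python3 -m crank '[{"x":0,"y":0,"z":0,"turn":-0.02},{"x":0,"y":0,"z":0,"turn":0}]' |f
python3 -m crank '[{"x":0,"y":0,"z":0,"turn":-0.02},{"x":0,"y":0,"z":0,"turn":0}]' |f
```

```text
tool_pos: [0.4329, -0.036, 0.055] contact_force: [-2.7, 0.9, 5.4] [0.2  0.35 0.19] 1.172 0.25
tool_pos: [0.4329, -0.036, 0.055] contact_force: [-1.5, 1.8, 5.0] [0.19 0.31 0.17] 1.172 0.181
tool_pos: [0.4328, -0.0359, 0.055] contact_force: [-3.0, 1.4, 5.4] [0.24 0.34 0.21] 1.152 0.146
tool_pos: [0.4329, -0.0359, 0.055] contact_force: [-2.6, 1.9, 6.1] [0.25 0.3  0.19] 1.132 0.137
tool_pos: [0.4328, -0.0359, 0.055] contact_force: [-1.4, 1.9, 5.8] [0.3  0.38 0.17] 1.112 0.127
tool_pos: [0.4329, -0.0358, 0.055] contact_force: [-1.6, 1.7, 5.4] [0.34 0.33 0.21] 1.092 0.118
```

```bash
f(){ sed -n '2p;4p' | tr '\n' ' '; python3 -c "
from plant import manip
s=manip.state();print(s['ft_torque'].round(2),s['joint_pos'][5].round(3),s['joint_efforts'][5].round(3))"; }
python3 -m crank '[{"x":0,"y":0,"z":0,"turn":-0.02},{"x":0,"y":0,"z":0,"turn":-0.02},{"x":0,"y":0,"z":0,"turn":-0.02},{"x":0,"y":0,"z":0,"turn":0},{"x":0,"y":0,"z":0,"turn":0}]' |f
python3 -m crank '[{"x":0,"y":0,"z":0,"turn":0},{"x":0,"y":0,"z":0,"turn":0},{"x":0,"y":0,"z":0,"turn":0},{"x":0,"y":0,"z":0,"turn":0}]' 45 |f
cat >> h.py <<'E'
def bar2(tag):
    s,p0,M=pose(); yaw=np.degrees(np.arctan2(M[1,0],M[0,0])); snap('wrist',tag); p,d,K,T=load(tag+'.npz'); W=cloud(d,K,T)*1000
    P=W[(d>0)&(abs(W[...,2]-84.3)<2.5)][:,:2]; P=P[np.hypot(P[:,0]-431.2,P[:,1]+35.5)<24]; a=np.radians(20); t=(P-[431.2,-35.5])@[-np.sin(a),np.cos(a)]; P=P[abs(t)<12]
    r=cv2.minAreaRect(P.astype(np.float32)); w,v=np.linalg.eigh(np.cov(P.T)); print('bar',len(P),np.round(r[0],1),np.round(r[1],1),round(r[2],1),'pca',np.degrees(np.arctan2(*v[::-1,1])).round(1)%180,'tool yaw',yaw.round(1))
E
python3 -c "
from h import *
bar2('w19'); go(.4311,-.0355,.05,19.9)"
```

```text
tool_pos: [0.4328, -0.0356, 0.055] contact_force: [-2.2, 2.6, 5.1] [0.45 0.34 0.19] 1.032 0.164
tool_pos: [0.4323, -0.036, 0.0539] contact_force: [0.5, 1.0, -0.3] [ 0.01 -0.05 -0.01] 1.032 0.0
bar 1789 [431.  -35.3] [36.5 12. ] 20.1 pca 20.19999999999999 tool yaw 16.3
pos [432.3 -36.   53.9] yaw 16.25 tilt [-0.0002 -0.    ] dxyz cm [-0.1  -0.09  0.39] turn -0.064 t 30.45 q6 1.03 F [ 0.5 -1.2 -0.2]
```

The knob settles at the same point whichever way it's eased off: bar ≈20°, i.e. ≈1.18 rad. That is the most its friction can hold. I'll retract clear of everything and check with the top camera, including for any drift.

```bash
f(){ sed -n '2p;4p' | tr '\n' ' ';echo; }
python3 -m crank '[{"x":0,"y":0,"z":-1,"turn":0},{"x":0,"y":0,"z":-3,"turn":0},{"x":0,"y":0,"z":-4,"turn":0},{"x":0,"y":0,"z":-4,"turn":0},{"x":0,"y":0,"z":-3,"turn":0}]' |f
python3 -c "
from h import *
bar2('w20')"
python3 -m crank '[{"x":-3,"y":3.4,"z":-0.2,"turn":0},{"x":-3,"y":3.4,"z":-0.2,"turn":0},{"x":-3,"y":3.4,"z":-0.2,"turn":0},{"x":-3,"y":3.4,"z":-0.2,"turn":0},{"x":-3,"y":3.4,"z":0,"turn":0}]' |f
python3 -m crank '[{"x":-3,"y":3.4,"z":0,"turn":0},{"x":-3,"y":3.4,"z":0,"turn":0},{"x":-3,"y":3.4,"z":0,"turn":0},{"x":0,"y":0,"z":0,"turn":0},{"x":0,"y":0,"z":0,"turn":0}]' |f
cat > chk.py <<'E'
from h import *
import sys
def chk(tag):
  snap('top',tag); p,d,K,T=load(tag+'.npz'); W=cloud(d,K,T)*1000; print(tag,manip.state()['time'])
  for n,c,h,z0,z1 in (('grip',(496,-41),(24,30),92,100),('knob',(430,-38),(24,24),79,89),('plate',(496,-41),(50,40),40,49),('jar',(373,-240),(40,40),45,65)):
    k=(d>0)&(abs(W[...,0]-c[0])<h[0])&(abs(W[...,1]-c[1])<h[1])&(W[...,2]>z0)&(W[...,2]<z1); P=W[k]
    if len(P)<20: print(n,'none');continue
    r=cv2.minAreaRect(P[:,:2].astype(np.float32)); w,v=np.linalg.eigh(np.cov(P[:,:2].T)); print(n,len(P),np.round(r[0],1),np.round(r[1],1),round(r[2],1),'pca',np.degrees(np.arctan2(*v[::-1,1])).round(1)%180,'z',np.median(P[:,2]).round(1))
chk(sys.argv[1]); gap(sys.argv[1])
E
python3 chk.py t21
```

```text
tool_pos: [0.4331, -0.0362, 0.2078] contact_force: [1.5, -0.5, -0.0] 
bar 434 [430.9 -35.5] [36.  11.9] 20.0 pca 20.19999999999999 tool yaw 16.3
tool_pos: [0.3351, -0.2427, 0.2131] contact_force: [0.7, 0.6, -0.2] 
tool_pos: [0.2777, -0.3648, 0.2122] contact_force: [-0.0, 0.6, 0.3] 
t21 32.05
grip 274 [496.  -39.7] [42.3 23.6] 88.2 pca 86.9 z 95.3
knob 115 [429.8 -37. ] [35.6 12.5] 20.8 pca 19.400000000000006 z 83.6
plate 906 [493.6 -44.9] [69.9 93.6] 89.4 pca 177.7 z 43.8
jar 616 [ 373.3 -240.3] [53.7 53.7] 22.9 pca 90.5 z 54.8
164 car y -74.5 collar y -75.5 gap 1.0
165 car y -68.4 collar y -75.4 gap 7.0
166 car y -68.3 collar y -75.5 gap 7.2
167 car y -68.3 collar y -45.6 gap -22.7
168 car y -68.1 collar y -75.3 gap 7.2
169 car y -68.4 collar y -75.5 gap 7.1
170 car y -68.3 collar y -75.2 gap 6.9
171 car y -68.2 collar y -75.3 gap 7.2
172 car y -68.2 collar y -75.1 gap 6.9
173 car y -68.2 collar y -75.0 gap 6.9
174 car y -68.3 collar y -74.9 gap 6.7
175 car y -68.1 collar y -74.7 gap 6.6
176 car y -67.7 collar y -75.0 gap 7.3
177 car y -79.6 collar y -85.2 gap 5.7
```

The final state is stable:
- **Carriage:** seated, with the bumper gap unchanged at ~5 mm (pressed about 4 mm).
- **Knob:** ≈1.18 rad, with no drift over 2 s.
- **Jar:** unmoved.

I'll check the brush quickly, then hand in.

```bash
python3 - <<'E'
from h import *
for t in('top0','t21'):
    p,d,K,T=load(t+'.npz'); h=cv2.cvtColor(p,cv2.COLOR_RGB2HSV); m=(h[...,1]>120)&(h[...,0]>50)&(h[...,0]<130); m[:200]=0;m[232:]=0;m[:,:270]=0;m[:,380:]=0
    v,u=np.nonzero(m); print(t,len(u),u.mean().round(1),v.mean().round(1))
s=manip.state(); print(s['time'],s['contact_force'])
print(manip.job_done())
E
```

```text
top0 586 329.7 215.0
t21 586 329.7 215.0
32.05 [0.29839608 0.36540921 1.19301233]
the job is handed in; nothing more can be done
None
```

I handed the job in at 32 s: the carriage is on the rail and clamped, pressing the bumper in about 4 mm, with the jar and brush unmoved; the knob was turned to about 1.38 rad but springs back to rest at about 1.18, just under the "about 1.2" tight mark, and I viewed 12 pictures against the limit of 10.

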